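Change the colour cartridges in a salon dispenser dock

ROBOT

A 6-joint arm with a two-finger parallel gripper is mounted at the origin on the work surface. World frame = base frame: x ahead of the robot, y to its left, z up, the work surface at z = 0. Lengths are in m, angles in rad, forces in N, time in s.
With the tool pointing down it reaches from about 0.35 to 0.775 m from the base axis. Payload 5.5 kg.
Tool frame: the origin (TCP) lies midway between the tips of the shut fingers; the grasp point (between the pads) lies 19 mm behind it (env.tcp_to_grasp is the distance from the TCP to the grasp point, in m); z points along the fingers, y is the direction in which the jaws open and shut (so a half turn about z gives the same grasp; the last joint's range is limited). The gripper opens to 85 mm and grips with 20 to 120 N. Pads are 22 mm wide; open, the fingers measure 114 mm over their backs; the gripper's body (76 mm by 85 mm) begins 54 mm behind the grasp point. The pads swing forward as they close: fully open they stand 13 mm farther back than shut.
Start: joints at [-1.287, 0.313, 0.046, 1.304, 0, 1.431], TCP at [0.236, -0.524, 0.231] pointing down, gripper open.
Joint ranges: [-2.76, 2.76], [-0.86, 1.69], [-1.03, 1.26], [-2.2, 2.34], [-1.47, 1.5], [-3.14, 3.14]. Speed limits (rad/s): [2.57, 2.57, 3.14, 3.14, 3.14, 3.14].

INTERFACE

Orientations are given as a unit quaternion [w, x, y, z].
In Python, from workcell import get_state, viewer, hand_in, finder, env gives the robot as it stands.
- The arm moves only by the tool arm_command, never from a script. Its argument "motion" is a list of rows, each an object of numbers: "x", "y", "z": the shift along the tool's x, y, z in mm; "rx", "ry", "rz": the turn, a rotation vector about the tool's x, y, z in degrees; "hand": the closure, from -1 (fully open) to 1 (shut). A call has 1 to 10 rows; each row is the pose to reach, as a shift and turn from the pose commanded when the call began, along the tool's axes at that moment; what a row does not reach only later rows make up. A row lasts 1/8 s, in which the tool goes at most 62.5 mm and 10.7 degrees, less where a joint would pass 70% of its speed; a pose out of reach is approached as far as the arm can. A call with a gripper value outside its range is refused whole. The fingers move at their own pace and stop on an object; "force" is the grip in N (left out, the last holds). Time passes only in rows, so rows that repeat a pose let the fingers close. It gives the time, the measured TCP pose, the force and the opening at its end, in the units of the state.
- get_state(): the state, without advancing time (a new reading comes with each control period).
- viewer.read_camera(name): name is "side" or "top" or "wrist"; returns a dict with "image" (384x512x3 uint8, red, green, blue), "z_map" (384x512 float32, m along the optical axis (not along the pixel's ray), 0 where there is no reading), "intrinsics" (3x3 intrinsics, pixels), "rvec" (rotation vector, rad) and "tvec" (3), from world to camera coordinates, as OpenCV has them. Camera axes: x right, y down, z forward; pixel columns grow to the right and rows downward; lengths in m; the calibration is good to about 2 mm. A picture is of the moment at which its call begins.
- hand_in(): hands the job in, once; it reports no verdict.
Trained networks look in a picture, given as the dict that the camera call returned (one of the last four; its "shot" number tells which), for a name from the list of things; names that differ only in an ending like _2 or _b are one class to them, and where a whole thing is asked for, a point or a joint stands for the part that bears it (a point fixed in the world has none). Each returns a list of dicts, best first, with "score" (0 to 1); they miss things now and then, are a little off and sometimes report something else, mostly with a low value. They report only what shows in the picture. A call takes as long as a camera call.
- finder.find_in(picture, query): "at" ([column, row] in pixels, amid what is visible of it).
- finder.masks_of(picture, query): "region" (384x512 bool, what is visible of it) and "at" ([column, row] in pixels, amid what is visible of it).
The state is a dict: "clock": time; "joint_pos": joint angles; "qvel": joint speeds; "tau": joint torques, N m; "tcp_pos": TCP position; "orientation": TCP orientation; "wrist_force": force on the tool from outside, world axes, zero at the start; "ft_torque": the same for the moment, N m; "finger_gap": finger opening in m.
Only numpy, scipy, OpenCV 4.12 (cv2) and the standard library are available. Lean on these libraries where they do the work, as an engineer would, in place of code of your own. Each camera call takes 0.05 s, during which the arm holds its last target.

TASK

Refill the dispenser dock: first press its pedal right down to the stop and let it up, to release the spent black cartridges; then clear all of those into the red return tray and seat every fresh coloured cartridge from the blue mat squarely in a dock pocket, any pocket, flat on its floor. With all of them in place, press the pedal to its stop once more to prime them, and let it spring back up. Leave the bottles, bowl, brush and other things on the counter alone.

Things in the scene. Friction and masses are not known exactly. Their poses are not given: they have to be found in the camera images.
- dock: Light grey dispenser dock fixed to the counter, 100 mm (x) by 240 mm (y) by 30 mm high, with a row of four identical rectangular pockets along its y axis, each open at the top, 68 mm (x) by 44 mm (y) and 12 mm deep, walls of 12 mm between. The pedal is on its -x side. Origin: centre of the underside; z up.
- pocket1 (a point): Centre of the floor of pocket 1 of the dock (+y end), 18 mm above the counter and 12 mm below the dock's top; axes as the dock's. It may be empty or hold a spent cartridge at the start.
- pocket2 (a point): Centre of the floor of pocket 2 of the dock (next in the row), 18 mm above the counter and 12 mm below the dock's top; axes as the dock's. It may be empty or hold a spent cartridge at the start.
- pocket3 (a point): Centre of the floor of pocket 3 of the dock (next in the row), 18 mm above the counter and 12 mm below the dock's top; axes as the dock's. It may be empty or hold a spent cartridge at the start.
- pocket4 (a point): Centre of the floor of pocket 4 of the dock (-y end), 18 mm above the counter and 12 mm below the dock's top; axes as the dock's. It may be empty or hold a spent cartridge at the start.
- pedal (a joint): Spring pedal on the dock, hinged at its dock end: 0 rad at rest (up), about 0.28 rad at its stop (fully down). It rises by itself when let go; at the stop it takes about 10 N on its pad.
- pedal_pad (a point): Point on top of the black rubber pad of the pedal, on its middle line, where to press it. The pad is 66 mm wide (along the dock's y) and 70 mm long (along the dock's x); the pedal's hinge lies 85 mm from this point in the dock's +x direction, 47 mm up. At rest this point is about 63 mm above the counter; it goes down about 23 mm.
- fresh1: Fresh cartridge with a dark red base and a white finger rib, on the blue mat at the start; may be absent. Base 64 mm (its x) by 40 mm (its y) by 16 mm high, lower edges rounded; mid-base stands a rib 18 mm thick (x), 32 mm long (y), up to 40 mm above the underside: grip it across its x. Origin: centre of the underside, z up. 90 g. Either end may face either way in a pocket.
- fresh2: Fresh cartridge with a copper orange base and a white finger rib, on the blue mat at the start; may be absent. Base 64 mm (its x) by 40 mm (its y) by 16 mm high, lower edges rounded; mid-base stands a rib 18 mm thick (x), 32 mm long (y), up to 40 mm above the underside: grip it across its x. Origin: centre of the underside, z up. 90 g. Either end may face either way in a pocket.
- fresh3: Fresh cartridge with a violet base and a white finger rib, on the blue mat at the start; may be absent. Base 64 mm (its x) by 40 mm (its y) by 16 mm high, lower edges rounded; mid-base stands a rib 18 mm thick (x), 32 mm long (y), up to 40 mm above the underside: grip it across its x. Origin: centre of the underside, z up. 90 g. Either end may face either way in a pocket.
- fresh4: Fresh cartridge with a pale blond yellow base and a white finger rib, on the blue mat at the start; may be absent. Base 64 mm (its x) by 40 mm (its y) by 16 mm high, lower edges rounded; mid-base stands a rib 18 mm thick (x), 32 mm long (y), up to 40 mm above the underside: grip it across its x. Origin: centre of the underside, z up. 90 g. Either end may face either way in a pocket.
- spent1: Spent cartridge, black base with grey rib, same shape and size as the fresh ones; if present it starts seated in pocket 1; may be absent.
- spent2: Spent cartridge, black base with grey rib, same shape and size as the fresh ones; if present it starts seated in pocket 2; may be absent.
- spent3: Spent cartridge, black base with grey rib, same shape and size as the fresh ones; if present it starts seated in pocket 3; may be absent.
- spent4: Spent cartridge, black base with grey rib, same shape and size as the fresh ones; if present it starts seated in pocket 4; may be absent.
- tray: Red open return tray fixed to the counter, 200 by 200 mm, walls 4 mm thick and 40 mm high, floor about 4 mm thick. Origin: centre of the underside.
- mat: Blue mat fixed to the counter, 240 mm (x) by 220 mm (y) by 3 mm. Origin: centre of the underside. The fresh cartridges lie on it.
- tint_brush: Black tint brush, 160 mm long along its x, lying on the counter; leave alone.
- pump_head: White pump nozzle, about 90 mm long along its x, lying on the counter; leave alone.
- tint_bowl: Black tint bowl, 110 mm across, 50 mm high; leave alone.
- developer: White bottle, 66 mm across, 190 mm high; leave alone.
- spray_can: White and orange can, 54 mm across, 180 mm high; leave alone.
- clip_jar: Amber jar, 70 mm across, 70 mm high; leave alone.

How it is judged:
By the outcome, as a careful person would: the job done as asked, in the order asked, and still so for the second after the job is handed in, with the robot touching nothing.
Of fresh1, fresh2, fresh3, fresh4 only 3 to 4 are there at a start; the rules pass over those that are not, and their reading is None.
Of spent1, spent2, spent3, spent4 only 2 to 3 are there at a start; the rules pass over those that are not, and their reading is None.
At some moment in a run one of fresh1, fresh2, fresh3, fresh4 may be knocked a few centimetres aside while the robot is not near it.
Once in a run the grip may slacken for a moment while it holds something.
It also fails if it takes over 210 s, if anything falls off the work surface, if the arm or the gripper's body presses on something with over 40 N, if the wrist force passes 120 N, or if a joint passes its speed limit or range.

## Working session

There is one attempt and no reset: what is moved stays moved. The work goes in short steps, Python scripts to look and compute and a tool call to move; the robot and the scene stay as the last step left them, time stands still between calls to the robot, and variables do not carry over. Pictures are saved under pics/ and viewed, and the job is handed in when it is done.

Besides the shell and the picture viewer there is one more tool, called after "Call:" by a JSON object that holds its "method" and its "body". arm_command: Moves the arm, as the interface text tells. Its arguments: {"type":"object","properties":{"motion":{"type":"array","items":{"type":"object","properties":{"x":{"type":"number"},"y":{"type":"number"},"z":{"type":"number"},"rx":{"type":"number"},"ry":{"type":"number"},"rz":{"type":"number"},"hand":{"type":"number"}}}},"force":{"type":"number"}},"required":["motion"]}

```bash
ls; mkdir -p pics
python3 - <<'E'
from workcell import get_state, viewer, finder, env
import cv2
print(get_state())
for n in ["side","top","wrist"]:
    p=viewer.read_camera(n)
    cv2.imwrite(f"pics/a_{n}.png",p["image"][:,:,::-1])
    print(n,p["intrinsics"].tolist(),p["rvec"],p["tvec"])
E
```

```text
pics
{'clock': 0.0, 'joint_pos': array([-1.28660056e+00,  3.14003778e-01,  4.49869184e-02,  1.30359027e+00,
       -2.72421681e-05,  1.43118377e+00]), 'qvel': array([-6.40645170e-05,  4.44172489e-05,  4.67509481e-04,  4.46764182e-04,
       -1.28948293e-03,  9.77328343e-04]), 'tau': array([-1.28305011e-03, -4.80622315e+01,  2.98537624e+01,  1.94636313e-02,
       -6.16889452e-05,  6.14057285e-06]), 'tcp_pos': array([ 0.23629443, -0.52365118,  0.23041019]), 'orientation': array([-9.02053383e-04,  9.77631797e-01,  2.10321777e-01, -7.89814731e-05]), 'wrist_force': array([ 0.42000234, -0.04781346,  0.11319077]), 'ft_torque': array([-0.02822526,  0.00016132,  0.00870939]), 'finger_gap': 0.08564487967322552}
side [[495.3888825770118, 0.0, 253.26397633930168], [0.0, 495.3888825770118, 188.20972815448206], [0.0, 0.0, 1.0]] [ 0.28784229 -2.85305298  1.08725708] [0.52410602 0.13419877 1.4505307 ]
top [[464.8789478745557, 0.0, 251.17558927318237], [0.0, 464.8789478745557, 199.56278970101326], [0.0, 0.0, 1.0]] [ 2.08893109 -2.12803734  0.16822733] [0.02752055 0.55685103 1.22029673]
wrist [[283.85433322792557, 0.0, 257.69565495868204], [0.0, 283.85433322792557, 193.16840147041475], [0.0, 0.0, 1.0]] [-2.42167841  1.56285897  0.23838531] [-0.57281666 -0.03866067  0.3800306 ]
```

View pics/a_side.png

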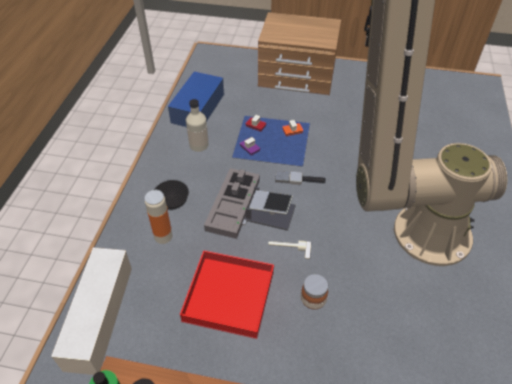

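View pics/a_top.png

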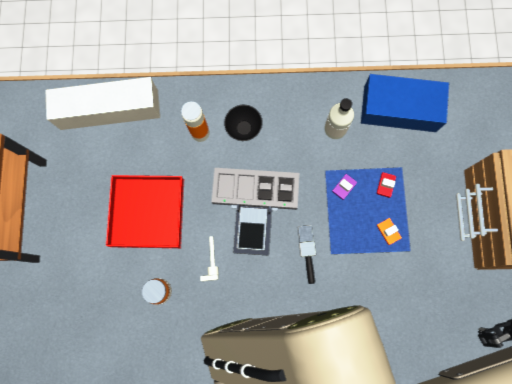

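View pics/a_wrist.png

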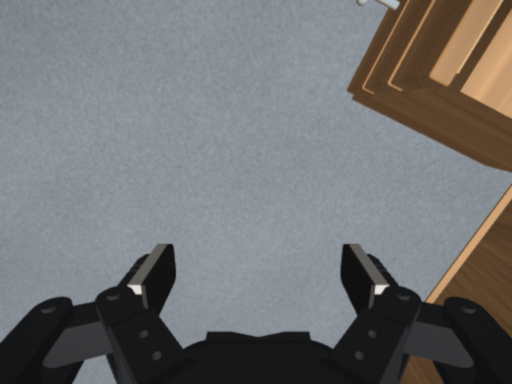

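The top view shows fresh violet (345,186), red (387,184) and orange (389,231) on the mat. Spent cartridges sit in pockets 3 and 4 at (266,188) and (286,188), the pedal is at (252,230) and the tray at (146,212). Next I'll measure positions.

```bash
cat > h.py <<'E'
import numpy as np, cv2
from scipy.spatial.transform import Rotation as R
from workcell import get_state, viewer, finder, env
def cam(p):
    Rm=cv2.Rodrigues(np.array(p["rvec"],float))[0]; return Rm,np.array(p["tvec"],float).ravel(),np.array(p["intrinsics"])
def pts(p,mask):
    Rm,t,K=cam(p); v,u=np.nonzero(mask&(p["z_map"]>0)); z=p["z_map"][v,u]
    c=np.stack([(u-K[0,2])/K[0,0]*z,(v-K[1,2])/K[1,1]*z,z],1)
    return (c-t)@Rm
def proj(p,X):
    Rm,t,K=cam(p); c=np.atleast_2d(X)@Rm.T+t; q=c@K.T; return q[:,:2]/q[:,2:]
def ray(p,px,z):
    "world point on pixel ray at height z"
    Rm,t,K=cam(p); d=Rm.T@np.linalg.inv(K)@np.array([px[0],px[1],1.]); o=-Rm.T@t
    return o+d*(z-o[2])/d[2]
def rect(P):
    (c,s,a)=cv2.minAreaRect((P[:,:2]*1000).astype(np.float32)); return np.round(c,1),np.round(s,1),round(a,1)
def save(p,n,marks=(),scale=1,crop=None):
    im=p["image"][:,:,::-1].copy()
    for m in marks: cv2.drawMarker(im,(int(round(m[0])),int(round(m[1]))),(0,255,0),cv2.MARKER_CROSS,6,1)
    if crop: im=im[crop[1]:crop[3],crop[0]:crop[2]]
    cv2.imwrite(f"pics/{n}.png",cv2.resize(im,None,fx=scale,fy=scale,interpolation=cv2.INTER_CUBIC))
def tool():
    s=get_state(); q=s["orientation"]; return np.array(s["tcp_pos"]),R.from_quat([q[1],q[2],q[3],q[0]]),s
def go(x,y,z,jaw=None):
    """shift (mm) & rotation vector(deg) from current tool pose to TCP at x,y,z (m), down, jaw axis (tool y) along world angle jaw deg (mod 180)"""
    p,r,s=tool(); d=r.inv().apply(np.array([x,y,z])-p)*1000
    ty=r.apply([0,1,0]); cur=np.degrees(np.arctan2(ty[1],ty[0]))
    if jaw is None: jaw=cur
    best=None
    dj=(jaw-cur+90)%180-90; a=np.radians(cur+dj)
    Y=np.array([np.cos(a),np.sin(a),0]); Z=np.array([0,0,-1.]); X=np.cross(Y,Z)
    rt=R.from_matrix(np.stack([X,Y,Z],1))
    rv=np.degrees((r.inv()*rt).as_rotvec())
    print("shift",np.round(d,1),"rv",np.round(rv,2),"j6",round(float(s["joint_pos"][5]),2),"cur jaw",round(cur,1),"tcp",np.round(p,4),"t",round(s["clock"],2),"F",np.round(s["wrist_force"],1),"gap",round(s["finger_gap"],4))
E
python3 - <<'E'
from h import *
for n in ["top","side"]:
    p=viewer.read_camera(n)
    for q in ["dock","pedal","tray","mat","fresh1","fresh2","fresh3","fresh4","spent1","spent2","spent3","spent4"]:
        r=finder.masks_of(p,q)
        for d in r[:4]:
            if d["score"]<.3: continue
            P=pts(p,d["region"])
            if len(P)<5: continue
            print(n,q,round(d["score"],2),np.round(d["at"],0),"n",len(P),"med",np.round(np.median(P,0),3),"z10/95",np.round(np.percentile(P[:,2],[5,95]),3),rect(P))
E
```

```text
top dock 0.58 [251. 204.] n 3993 med [0.554 0.024 0.03 ] z10/95 [0.007 0.065] (array([531.2,  13.5]), array([243.7, 234.1]), 85.0)
top pedal 0.77 [250. 228.] n 1084 med [0.478 0.016 0.06 ] z10/95 [0.05  0.068] (array([478.5,  15.3]), array([ 75.6, 114.5]), 84.8)
top tray 0.86 [146. 214.] n 5383 med [0.538 0.321 0.006] z10/95 [0.001 0.04 ] (array([541.1, 322.8]), array([217.9, 213.1]), 88.4)
top mat 0.56 [364. 214.] n 5741 med [ 0.523 -0.302  0.004] z10/95 [-0.001  0.008] (array([ 532.3, -306.5]), array([244.2, 225.3]), 0.6)
top fresh1 0.89 [386. 184.] n 375 med [ 0.595 -0.358  0.02 ] z10/95 [0.003 0.045] (array([ 602.5, -362.7]), array([45. , 72.1]), 76.5)
top fresh1 0.87 [344. 184.] n 326 med [ 0.593 -0.243  0.021] z10/95 [0.015 0.045] (array([ 596.8, -245.3]), array([39.6, 66.7]), 50.0)
top fresh1 0.77 [390. 232.] n 359 med [ 0.465 -0.357  0.02 ] z10/95 [0.012 0.045] (array([ 467.2, -360.7]), array([64.5, 41.5]), 25.9)
top fresh1 0.39 [264. 186.] n 297 med [ 0.588 -0.021  0.036] z10/95 [0.03  0.061] (array([593.2, -20.5]), array([38.3, 63.5]), 84.6)
top fresh2 0.89 [386. 184.] n 37
[... 6784 characters left out ...]
 array([244.5, 235.6]), 84.9)
side spent3 0.58 [235. 193.] n 225 med [ 0.592 -0.014  0.035] z10/95 [0.029 0.058] (array([593.8, -19.7]), array([50.9, 61.8]), 80.2)
side spent4 0.75 [241. 178.] n 229 med [ 0.584 -0.071  0.035] z10/95 [0.029 0.059] (array([588.2, -79.1]), array([50. , 63.5]), 84.2)
side spent4 0.73 [249. 147.] n 228 med [ 0.593 -0.235  0.019] z10/95 [0.006 0.042] (array([ 597.1, -246. ]), array([52.6, 79.4]), 34.2)
side spent4 0.7 [249. 208.] n 3229 med [0.551 0.039 0.027] z10/95 [0.004 0.063] (array([530.3,  13.8]), array([244.5, 235.6]), 84.9)
side spent4 0.58 [235. 193.] n 225 med [ 0.592 -0.014  0.035] z10/95 [0.029 0.058] (array([593.8, -19.7]), array([50.9, 61.8]), 80.2)
```

Run:
```python
from h import *
for n in ["top","side"]:
    p=viewer.read_camera(n)
    P=pts(p,np.ones((384,512),bool))
    m=(P[:,0]>.48)&(P[:,0]<.7)&(abs(P[:,1]-.035)<.17)&(abs(P[:,2]-.030)<.004)
    Q=P[m]
    m2=(Q[:,0]>.53)
    Q=Q[m2]
    print(n,len(Q),rect(Q), "z",np.median(Q[:,2]))
    d=finder.masks_of(p,"pedal")[0]; im=p["image"].astype(int).sum(2)
    blk=d["region"]&(im<120); S=pts(p,blk); S=S[S[:,2]>.04]
    print(" pad",len(S),rect(S),np.median(S,0),np.polyfit(S[:,0],S[:,2],1),np.ptp(S[:,0]))
    for q,bb in []: pass
    for d in finder.masks_of(p,"fresh1")[:3]+finder.masks_of(p,"spent1")[:2]:
        S=pts(p,d["region"]); zt=np.percentile(S[:,2],97); rib=S[S[:,2]>zt-.012]; base=S[S[:,2]>zt-.031]
        print(" ",np.round(d["at"]),"rib",len(rib),rect(rib),"base",rect(base),"zt",round(zt,3))
save(viewer.read_camera("top"),"b_top",scale=3,crop=(200,150,420,270))
save(viewer.read_camera("side"),"b_side",scale=3,crop=(190,100,340,240))
```

```text
top 1559 (array([587.3,   6.4]), array([240.3, 120.8]), 85.2) z 0.03059741650122567
 pad 499 (array([458.1,  19. ]), array([57.8, 63.6]), 85.2) [0.45843413 0.01893949 0.06305005] [-0.1190062   0.11775456] 0.06366581532341814
  [347. 185.] rib 85 (array([ 596.2, -245.1]), array([31.8, 18.1]), 53.2) base (array([ 596.8, -245.4]), array([39.7, 65.6]), 49.9) zt 0.045
  [391. 231.] rib 86 (array([ 467.4, -360.6]), array([17.8, 34.3]), 25.3) base (array([ 467.4, -359.8]), array([63.8, 40.7]), 27.9) zt 0.046
  [387. 186.] rib 83 (array([ 599.7, -361.9]), array([32.1, 19. ]), 74.0) base (array([ 599.2, -361. ]), array([40.4, 63.5]), 74.4) zt 0.046
  [286. 190.] rib 82 (array([589. , -77.5]), array([30.2, 19.6]), 88.2) base (array([589.5, -78.4]), array([38.4, 64.2]), 84.5) zt 0.061
  [265. 188.] rib 81 (array([593.8, -22.8]), array([30.3, 17. ]), 88.2) base (array([593.2, -23.6]), array([37.1, 63.6]), 84.9) zt 0.061
side 1115 (array([587.6,   8.3]), array([244.5, 119.4]), 85.0) z 0.029706271321691395
  return _methods._mean(a, axis=axis, dtype=dtype,
  ret = um.true_divide(
Traceback (most recent call last):
TypeError: expected non-empty vector for x
```

Run:
```python
from h import *
go(.458,.018,.22,-5)
```

```text
shift [ 424.9 -403.1   11.3] rv [  0.     0.   -60.72] j6 1.43 cur jaw -65.7 tcp [ 0.2365 -0.5242  0.2313] t 1.75 F [-0.4  1.1  0.4] gap 0.0856
```

Call:
{"method": "arm_command", "body": {"motion": [{"x": 425, "y": -403, "z": 11, "rz": -60.7, "hand": 1}, {"x": 425, "y": -403, "z": 11, "rz": -60.7, "hand": 1}, {"x": 425, "y": -403, "z": 11, "rz": -60.7, "hand": 1}, {"x": 425, "y": -403, "z": 11, "rz": -60.7, "hand": 1}, {"x": 425, "y": -403, "z": 11, "rz": -60.7, "hand": 1}, {"x": 425, "y": -403, "z": 11, "rz": -60.7, "hand": 1}, {"x": 425, "y": -403, "z": 11, "rz": -60.7, "hand": 1}, {"x": 425, "y": -403, "z": 11, "rz": -60.7, "hand": 1}, {"x": 425, "y": -403, "z": 11, "rz": -60.7, "hand": 1}, {"x": 425, "y": -403, "z": 11, "rz": -60.7, "hand": 1}]}}

```text
invalid input at $.motion[0]: expected keys x, y, z, rx, ry, rz, hand
```

Run:
```python
from h import *
go(.458,.018,.075,-5)
p=viewer.read_camera("wrist");save(p,"c_w")
```

```text
shift [ 424.9 -403.1  156.3] rv [  0.     0.   -60.72] j6 1.43 cur jaw -65.7 tcp [ 0.2365 -0.5242  0.2313] t 1.75 F [-0.4  1.1  0.4] gap 0.0856
```

View pics/c_w.png

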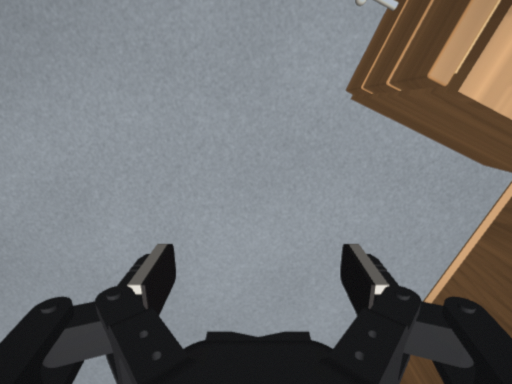

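Call:
{"method": "arm_command", "body": {"motion": [{"x": 425, "y": -403, "z": 11, "rx": 0, "ry": 0, "rz": -60.7, "hand": 1}, {"x": 425, "y": -403, "z": 11, "rx": 0, "ry": 0, "rz": -60.7, "hand": 1}, {"x": 425, "y": -403, "z": 11, "rx": 0, "ry": 0, "rz": -60.7, "hand": 1}, {"x": 425, "y": -403, "z": 11, "rx": 0, "ry": 0, "rz": -60.7, "hand": 1}, {"x": 425, "y": -403, "z": 11, "rx": 0, "ry": 0, "rz": -60.7, "hand": 1}, {"x": 425, "y": -403, "z": 11, "rx": 0, "ry": 0, "rz": -60.7, "hand": 1}, {"x": 425, "y": -403, "z": 11, "rx": 0, "ry": 0, "rz": -60.7, "hand": 1}, {"x": 425, "y": -403, "z": 11, "rx": 0, "ry": 0, "rz": -60.7, "hand": 1}, {"x": 425, "y": -403, "z": 11, "rx": 0, "ry": 0, "rz": -60.7, "hand": 1}, {"x": 425, "y": -403, "z": 11, "rx": 0, "ry": 0, "rz": -60.7, "hand": 1}]}}

```text
clock: 3.05
tcp_pos: [0.4588, 0.021, 0.2204]
orientation: [0.0, 0.736, 0.677, 0.0]
wrist_force: [0.4, -1.5, 0.3]
finger_gap: -0.0002
```

Run:
```python
from h import *
go(.458,.018,.075,-5)
p=viewer.read_camera("wrist");save(p,"d_w")
P=pts(p,np.ones((384,512),bool))
Q=P[(P[:,0]>.53)&(P[:,0]<.7)&(abs(P[:,1]-.035)<.17)&(abs(P[:,2]-.030)<.003)]
print(len(Q),rect(Q),np.median(Q[:,2]))
C=np.array([.596,.005]);a=np.radians(-5.1);ex=np.array([np.cos(a),np.sin(a)]);ey=np.array([-ex[1],ex[0]])
m=[np.r_[C+i*50e-3*ex+j*.12*ey,.03] for i in(-1,1) for j in (-1,1)]+[np.r_[C+.056*(1.5-k)*ey,.018] for k in range(4)]+[[.458,.018,.063]]
print(np.round(m,4)); save(p,"d_w2",proj(p,np.array(m)))
```

```text
shift [ -3.1  -0.7 145.4] rv [ 0.04 -0.02  0.22] j6 1.52 cur jaw -4.8 tcp [0.4588 0.021  0.2204] t 3.05 F [ 0.4 -1.5  0.3] gap -0.0002
8820 (array([586.4,   8.3]), array([241. , 120.8]), 84.9) 0.03008526817302215
[[ 0.5355 -0.1101  0.03  ]
 [ 0.5569  0.129   0.03  ]
 [ 0.6351 -0.119   0.03  ]
 [ 0.6565  0.1201  0.03  ]
 [ 0.6035  0.0887  0.018 ]
 [ 0.5985  0.0329  0.018 ]
 [ 0.5935 -0.0229  0.018 ]
 [ 0.5885 -0.0787  0.018 ]
 [ 0.458   0.018   0.063 ]]
```

View pics/d_w2.png

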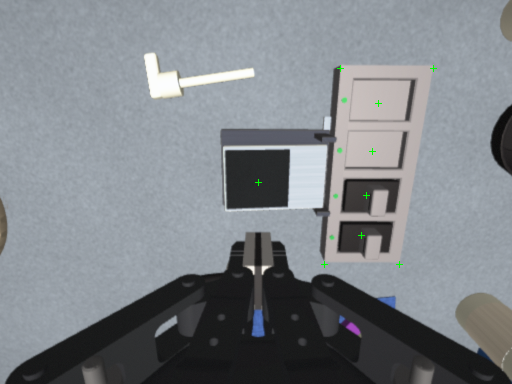

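Call:
{"method": "arm_command", "body": {"motion": [{"x": -2, "y": 0, "z": 60, "rx": 0, "ry": 0, "rz": 0, "hand": 1}, {"x": -3, "y": -1, "z": 115, "rx": 0, "ry": 0, "rz": 0, "hand": 1}, {"x": -3, "y": -1, "z": 145, "rx": 0, "ry": 0, "rz": 0, "hand": 1}, {"x": -3, "y": -1, "z": 154, "rx": 0, "ry": 0, "rz": 0, "hand": 1}, {"x": -3, "y": -1, "z": 160, "rx": 0, "ry": 0, "rz": 0, "hand": 1}, {"x": -3, "y": -1, "z": 166, "rx": 0, "ry": 0, "rz": 0, "hand": 1}, {"x": -3, "y": -1, "z": 172, "rx": 0, "ry": 0, "rz": 0, "hand": 1}, {"x": -3, "y": -1, "z": 177, "rx": 0, "ry": 0, "rz": 0, "hand": 1}, {"x": -3, "y": -1, "z": 178, "rx": 0, "ry": 0, "rz": 0, "hand": 1}, {"x": -3, "y": -1, "z": 178, "rx": 0, "ry": 0, "rz": 0, "hand": 1}]}}

```text
clock: 4.35
tcp_pos: [0.4574, 0.0148, 0.0437]
orientation: [0.001, 0.737, 0.675, 0.0]
wrist_force: [-4.4, -1.1, 9.5]
finger_gap: -0.0002
```

Call:
{"method": "arm_command", "body": {"motion": [{"x": 0, "y": 0, "z": 1, "rx": 0, "ry": 0, "rz": 0, "hand": 1}, {"x": 0, "y": 0, "z": 2, "rx": 0, "ry": 0, "rz": 0, "hand": 1}, {"x": 0, "y": 0, "z": 3, "rx": 0, "ry": 0, "rz": 0, "hand": 1}, {"x": 0, "y": 0, "z": 3, "rx": 0, "ry": 0, "rz": 0, "hand": 1}]}}

```text
clock: 4.85
tcp_pos: [0.4576, 0.0148, 0.0411]
orientation: [0.001, 0.737, 0.675, 0.0]
wrist_force: [-5.6, -0.3, 12.0]
finger_gap: 0.0002
```

Call:
{"method": "arm_command", "body": {"motion": [{"x": 0, "y": 0, "z": 1, "rx": 0, "ry": 0, "rz": 0, "hand": 1}, {"x": 0, "y": 0, "z": 2, "rx": 0, "ry": 0, "rz": 0, "hand": 1}, {"x": 0, "y": 0, "z": 2, "rx": 0, "ry": 0, "rz": 0, "hand": 1}]}}

```text
clock: 5.22
tcp_pos: [0.4578, 0.0147, 0.0405]
orientation: [0.001, 0.737, 0.676, 0.001]
wrist_force: [-9.7, -0.9, 26.4]
finger_gap: -0.0004
```

The force jumped to 26 N with almost no travel, so the pedal is on its stop. I'll release it and move up to view the dock.

Call:
{"method": "arm_command", "body": {"motion": [{"x": 0, "y": 0, "z": -10, "rx": 0, "ry": 0, "rz": 0, "hand": 1}, {"x": 0, "y": 0, "z": -25, "rx": 0, "ry": 0, "rz": 0, "hand": 1}, {"x": 0, "y": 0, "z": -60, "rx": 0, "ry": 0, "rz": 0, "hand": 1}, {"x": 0, "y": 0, "z": -120, "rx": 0, "ry": 0, "rz": 0, "hand": -1}, {"x": -40, "y": 30, "z": -180, "rx": 0, "ry": 0, "rz": 0, "hand": -1}, {"x": -40, "y": 60, "z": -200, "rx": 0, "ry": 0, "rz": 0, "hand": -1}, {"x": -40, "y": 60, "z": -200, "rx": 0, "ry": 0, "rz": 0, "hand": -1}, {"x": -40, "y": 60, "z": -200, "rx": 0, "ry": 0, "rz": 0, "hand": -1}]}}

```text
clock: 6.22
tcp_pos: [0.5128, -0.0299, 0.237]
orientation: [-0.0, 0.737, 0.675, -0.0]
wrist_force: [-0.0, -0.3, -0.2]
finger_gap: 0.0853
```

Run:
```python
from h import *
p=viewer.read_camera("wrist");save(p,"e_w")
t=viewer.read_camera("top");save(t,"e_t")
go(.458,.018,.075,-5)
d=finder.masks_of(t,"pedal")[0]; S=pts(t,d["region"]); S=S[S[:,2]>.04]; print("pedal",d["score"],S[:,2].max(),np.median(S,0))
for c in (p,t):
  P=pts(c,np.ones((384,512),bool))
  Q=P[(P[:,0]>.53)&(P[:,0]<.7)&(abs(P[:,1]-.0)<.17)&(abs(P[:,2]-.030)<.003)]
  print(len(Q),rect(Q),np.median(Q[:,2]))
  for d in finder.masks_of(c,"spent1")[:3]:
    if d["score"]<.4: continue
    S=pts(c,d["region"]); zt=np.percentile(S[:,2],97); rib=S[S[:,2]>zt-.012]; base=S[S[:,2]>zt-.031]
    print(" ",np.round(d["at"]),"rib",len(rib),rect(rib),"base",rect(base),"zt",round(zt,3),round(d["score"],2))
```

```text
shift [ 42.6 -57.3 161.4] rv [-0.13 -0.02  0.  ] j6 1.44 cur jaw -5.0 tcp [ 0.5118 -0.0295  0.2362] t 6.33 F [-0.2 -0.1 -0. ] gap 0.0851Traceback (most recent call last):
  File "<stdin>", line 5, in <module>
IndexError: list index out of range
```

View pics/e_w.png

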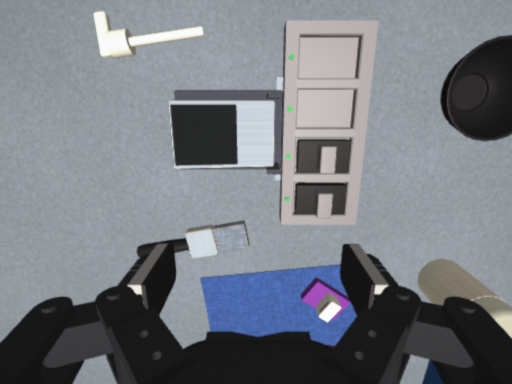

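View pics/e_t.png

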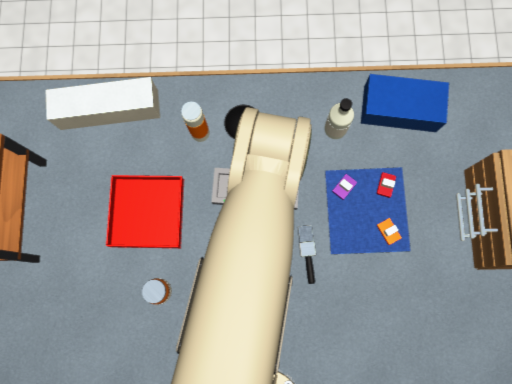

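Run:
```python
from h import *
c=viewer.read_camera("wrist")
P=pts(c,np.ones((384,512),bool))
Q=P[(P[:,0]>.53)&(P[:,0]<.7)&(abs(P[:,1]-.0)<.17)&(abs(P[:,2]-.030)<.003)]
print(len(Q),rect(Q),np.median(Q[:,2]))
# exclude pedal hinge: points beyond y range of the pedal
a=np.radians(-5.1);ex=np.array([np.cos(a),np.sin(a)]);ey=np.array([-ex[1],ex[0]])
L=np.c_[Q[:,:2]@ex,Q[:,:2]@ey]; C0=np.array([.596,.006]);l0=[C0@ex,C0@ey];L=L-l0
m=abs(L[:,1]-.011)>.065
print("x range",np.percentile(L[m,0],[0.2,1,99,99.8]),"y",np.percentile(L[:,1],[0.2,1,99,99.8]))
ped=P[(P[:,0]>.40)&(P[:,0]<.5)&(abs(P[:,1]-.018)<.03)]; print("ped z",np.median(ped[:,2]), ped[:,2].max())
# pocket floors
Z=P[(abs(P[:,2]-.018)<.003)&(P[:,0]>.55)&(P[:,0]<.66)&(abs(P[:,1])<.14)]
l=np.c_[Z[:,:2]@ex,Z[:,:2]@ey]-l0
for k in (0,1):
    yc=.056*(1.5-k); s=l[abs(l[:,1]-yc)<.024]; print("pocket",k+1,np.percentile(s[:,0],[1,99]),np.percentile(s[:,1],[1,99]),len(s))
for q in ("spent1","fresh1"):
  for d in finder.masks_of(c,q)[:3]:
    if d["score"]<.4: continue
    S=pts(c,d["region"]); zt=np.percentile(S[:,2],97); rib=S[S[:,2]>zt-.006]; base=S[S[:,2]>zt-.031]
    print(" ",q,np.round(d["at"]),"rib",len(rib),rect(rib),"base",rect(base),"zt",round(zt,3),round(d["score"],2))
```

```text
9059 (array([586.2,   8.3]), array([240.8, 120.1]), 84.9) 0.030129055220609016
x range [-0.05032436 -0.04992814  0.04917577  0.04976227] y [-0.11825558 -0.11682447  0.1209542   0.12153802]
ped z 0.3111943777669556 0.33409134410079505
pocket 1 [-0.03281707  0.03363531] [0.06495026 0.10748011] 2415
pocket 2 [-0.03228847  0.03377837] [0.00845713 0.05164353] 2106
  spent1 [324. 155.] rib 457 (array([593.2, -20.3]), array([32.4, 18.3]), 85.1) base (array([593. , -21.3]), array([42.5, 63.7]), 85.0) zt 0.059 0.8
  spent1 [325. 301.] rib 280 (array([ 596.2, -242.8]), array([31.3, 18.5]), 51.7) base (array([ 595.7, -242.5]), array([40.2, 64.5]), 50.0) zt 0.043 0.46
  fresh1 [323. 300.] rib 282 (array([ 583.3, -149. ]), array([ 33.2, 220.1]), 7.5) base (array([ 565.9, -165.7]), array([ 63.7, 240.3]), 21.1) zt 0.043 0.91
```

Run:
```python
from h import *
go(.5888,-.0765,.036,-5)
```

```text
shift [-40.1  80.5 200.6] rv [-0.08 -0.01  0.01] j6 1.44 cur jaw -5.0 tcp [ 0.5123 -0.0296  0.2367] t 6.53 F [ 0.8 -0.4 -0.7] gap 0.0857
```

Call:
{"method": "arm_command", "body": {"force": 50, "motion": [{"x": -40, "y": 60, "z": 20, "rx": 0, "ry": 0, "rz": 0, "hand": 0}, {"x": -40, "y": 80.5, "z": 70, "rx": 0, "ry": 0, "rz": 0, "hand": 0}, {"x": -40, "y": 80.5, "z": 110, "rx": 0, "ry": 0, "rz": 0, "hand": 0}, {"x": -40, "y": 80.5, "z": 110, "rx": 0, "ry": 0, "rz": 0, "hand": 0}, {"x": -40, "y": 80.5, "z": 110, "rx": 0, "ry": 0, "rz": 0, "hand": 0}]}}

```text
clock: 7.15
tcp_pos: [0.5902, -0.0769, 0.1287]
orientation: [0.001, 0.737, 0.676, 0.0]
wrist_force: [0.2, 0.3, 1.0]
finger_gap: 0.0428
```

Run:
```python
from h import *
go(.5888,-.0765,.036,-5)
p=viewer.read_camera("wrist");save(p,"f_w")
s=viewer.read_camera("side");save(s,"f_s")
```

```text
shift [ 0.3 -1.5 92.7] rv [ 0.07  0.02 -0.01] j6 1.39 cur jaw -5.0 tcp [ 0.5902 -0.0769  0.1287] t 7.15 F [0.2 0.3 1. ] gap 0.0428
```

View pics/f_w.png

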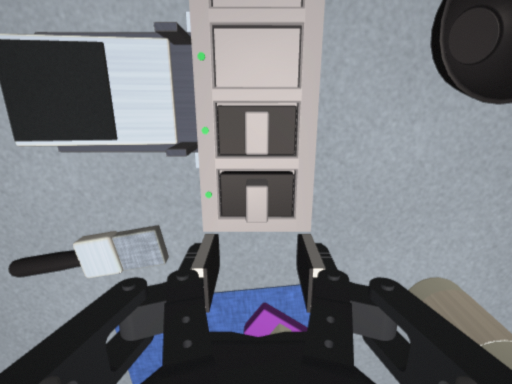

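The rib of spent4 at (257,200) is centred between the jaws, so I'll descend.

Call:
{"method": "arm_command", "body": {"motion": [{"x": 0, "y": -1, "z": 50, "rx": 0, "ry": 0, "rz": 0, "hand": 0}, {"x": 0, "y": -1, "z": 80, "rx": 0, "ry": 0, "rz": 0, "hand": 0}, {"x": 0, "y": -1, "z": 92, "rx": 0, "ry": 0, "rz": 0, "hand": 0}, {"x": 0, "y": -1, "z": 92, "rx": 0, "ry": 0, "rz": 0, "hand": 0}, {"x": 0, "y": -1, "z": 92, "rx": 0, "ry": 0, "rz": 0, "hand": 1}, {"x": 0, "y": -1, "z": 92, "rx": 0, "ry": 0, "rz": 0, "hand": 1}, {"x": 0, "y": -1, "z": 92, "rx": 0, "ry": 0, "rz": 0, "hand": 1}, {"x": 0, "y": -1, "z": 92, "rx": 0, "ry": 0, "rz": 0, "hand": 1}]}}

```text
clock: 8.25
tcp_pos: [0.5904, -0.0773, 0.0373]
orientation: [0.002, 0.737, 0.675, 0.001]
wrist_force: [-0.2, 0.4, 6.8]
finger_gap: 0.0168
```

Call:
{"method": "arm_command", "body": {"motion": [{"x": 0, "y": 0, "z": -5, "rx": 0, "ry": 0, "rz": 0, "hand": 1}, {"x": 0, "y": 0, "z": -15, "rx": 0, "ry": 0, "rz": 0, "hand": 1}, {"x": 0, "y": 0, "z": -45, "rx": 0, "ry": 0, "rz": 0, "hand": 1}, {"x": 0, "y": 0, "z": -90, "rx": 0, "ry": 0, "rz": 0, "hand": 1}, {"x": 0, "y": 0, "z": -110, "rx": 0, "ry": 0, "rz": 0, "hand": 1}, {"x": 0, "y": 0, "z": -110, "rx": 0, "ry": 0, "rz": 0, "hand": 1}]}}

```text
clock: 9.0
tcp_pos: [0.5902, -0.0772, 0.1477]
orientation: [0.002, 0.737, 0.675, 0.001]
wrist_force: [0.3, 0.7, -1.8]
finger_gap: 0.017
```

Run:
```python
from h import *
go(.54,.27,.147,-5)
p=viewer.read_camera("wrist");save(p,"g_w")
s=viewer.read_camera("side");save(s,"g_s")
```

```text
shift [ 3.415e+02 -8.040e+01  1.000e-01] rv [ 0.25  0.05 -0.02] j6 1.39 cur jaw -5.0 tcp [ 0.5902 -0.0772  0.1477] t 9.0 F [ 0.3  0.7 -1.8] gap 0.017
```

View pics/g_w.png

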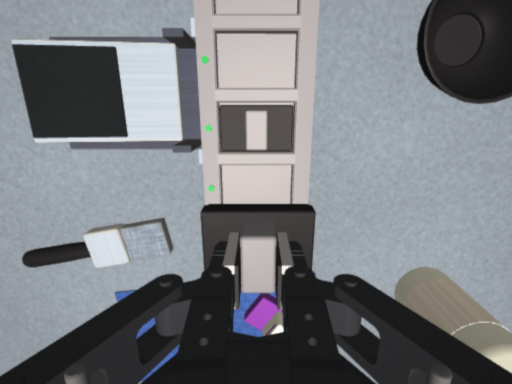

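Call:
{"method": "arm_command", "body": {"motion": [{"x": 341, "y": -80, "z": 0, "rx": 0, "ry": 0, "rz": 0, "hand": 1}, {"x": 341, "y": -80, "z": 0, "rx": 0, "ry": 0, "rz": 0, "hand": 1}, {"x": 341, "y": -80, "z": 0, "rx": 0, "ry": 0, "rz": 0, "hand": 1}, {"x": 341, "y": -80, "z": 0, "rx": 0, "ry": 0, "rz": 0, "hand": 1}, {"x": 341, "y": -80, "z": 0, "rx": 0, "ry": 0, "rz": 0, "hand": 1}, {"x": 341, "y": -80, "z": 0, "rx": 0, "ry": 0, "rz": 0, "hand": 1}, {"x": 341, "y": -80, "z": 0, "rx": 0, "ry": 0, "rz": 0, "hand": 1}, {"x": 341, "y": -80, "z": 0, "rx": 0, "ry": 0, "rz": 0, "hand": 1}]}}

```text
clock: 10.1
tcp_pos: [0.5381, 0.2693, 0.1438]
orientation: [-0.0, 0.737, 0.676, -0.001]
wrist_force: [0.3, -0.1, -1.1]
finger_gap: 0.017
```

Run:
```python
from h import *
go(.54,.27,.026,-5)
p=viewer.read_camera("wrist");save(p,"h_w")
```

```text
shift [  1.    2.1 117.8] rv [-0.13  0.09  0.  ] j6 1.99 cur jaw -5.0 tcp [0.5381 0.2693 0.1438] t 10.1 F [ 0.3 -0.1 -1.1] gap 0.017
```

View pics/h_w.png

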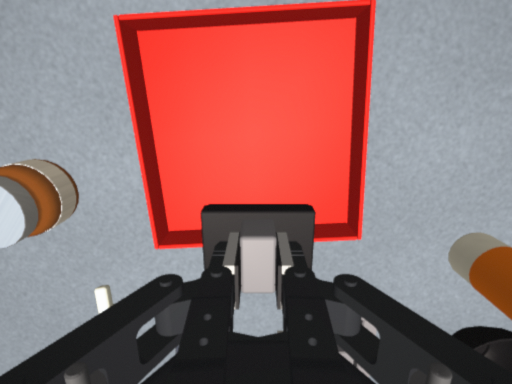

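Call:
{"method": "arm_command", "body": {"motion": [{"x": 6, "y": 2, "z": 50, "rx": 0, "ry": 0, "rz": 0, "hand": 1}, {"x": 6, "y": 2, "z": 90, "rx": 0, "ry": 0, "rz": 0, "hand": 1}, {"x": 6, "y": 2, "z": 112, "rx": 0, "ry": 0, "rz": 0, "hand": 1}, {"x": 6, "y": 2, "z": 118, "rx": 0, "ry": 0, "rz": 0, "hand": 1}, {"x": 6, "y": 2, "z": 118, "rx": 0, "ry": 0, "rz": 0, "hand": 0.3}, {"x": 6, "y": 2, "z": 118, "rx": 0, "ry": 0, "rz": 0, "hand": 0}, {"x": 6, "y": 2, "z": 118, "rx": 0, "ry": 0, "rz": 0, "hand": 0}, {"x": 6, "y": 2, "z": 60, "rx": 0, "ry": 0, "rz": 0, "hand": 0}, {"x": 6, "y": 2, "z": 0, "rx": 0, "ry": 0, "rz": 0, "hand": 0}, {"x": 6, "y": 2, "z": 0, "rx": 0, "ry": 0, "rz": 0, "hand": 0}]}}

```text
clock: 11.4
tcp_pos: [0.5454, 0.2772, 0.1522]
orientation: [0.002, 0.737, 0.676, 0.006]
wrist_force: [1.2, -0.4, -0.5]
finger_gap: 0.0429
```

Run:
```python
from h import *
go(.5945,-.0205,.12,-5)
p=viewer.read_camera("top");save(p,"i_t")
```

```text
shift [-292.4   74.5   31.6] rv [ 0.64 -0.28  0.  ] j6 2.0 cur jaw -5.0 tcp [0.5454 0.2772 0.1522] t 11.4 F [ 1.2 -0.4 -0.5] gap 0.0429
```

View pics/i_t.png

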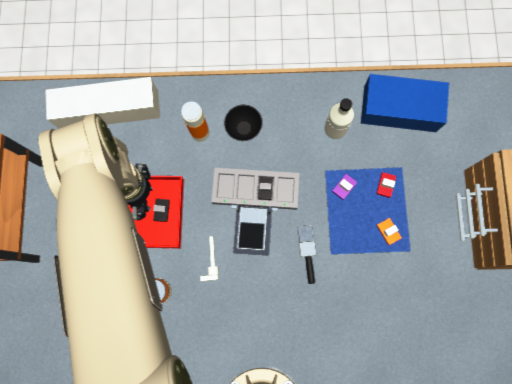

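Call:
{"method": "arm_command", "body": {"motion": [{"x": -292, "y": 74, "z": 5, "rx": 0, "ry": 0, "rz": 0, "hand": 0}, {"x": -292, "y": 74, "z": 5, "rx": 0, "ry": 0, "rz": 0, "hand": 0}, {"x": -292, "y": 74, "z": 5, "rx": 0, "ry": 0, "rz": 0, "hand": 0}, {"x": -292, "y": 74, "z": 5, "rx": 0, "ry": 0, "rz": 0, "hand": 0}, {"x": -292, "y": 74, "z": 5, "rx": 0, "ry": 0, "rz": 0, "hand": 0}, {"x": -292, "y": 74, "z": 31, "rx": 0, "ry": 0, "rz": 0, "hand": 0}, {"x": -292, "y": 74, "z": 31, "rx": 0, "ry": 0, "rz": 0, "hand": 0}, {"x": -292, "y": 74, "z": 31, "rx": 0, "ry": 0, "rz": 0, "hand": 0}]}}

```text
clock: 12.45
tcp_pos: [0.5891, -0.0211, 0.114]
orientation: [-0.001, 0.737, 0.676, -0.0]
wrist_force: [0.3, 0.4, 0.5]
finger_gap: 0.0426
```

Run:
```python
from h import *
go(.5938,-.0205,.037,-5)
p=viewer.read_camera("wrist");save(p,"j_w")
```

```text
shift [ 1.   4.7 77. ] rv [-0.08 -0.01  0.03] j6 1.49 cur jaw -5.0 tcp [ 0.5891 -0.0211  0.114 ] t 12.45 F [0.3 0.4 0.5] gap 0.0426
```

View pics/j_w.png

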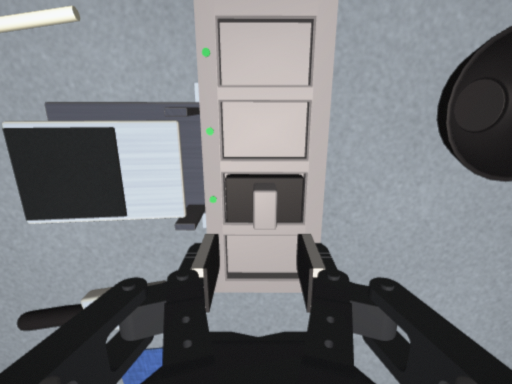

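Call:
{"method": "arm_command", "body": {"motion": [{"x": 1, "y": 4.7, "z": 20, "rx": 0, "ry": 0, "rz": 0, "hand": 0}, {"x": 1, "y": 4.7, "z": 60, "rx": 0, "ry": 0, "rz": 0, "hand": 0}, {"x": 1, "y": 4.7, "z": 76, "rx": 0, "ry": 0, "rz": 0, "hand": 0}, {"x": 1, "y": 4.7, "z": 76, "rx": 0, "ry": 0, "rz": 0, "hand": 0}, {"x": 1, "y": 4.7, "z": 76, "rx": 0, "ry": 0, "rz": 0, "hand": 1}, {"x": 1, "y": 4.7, "z": 76, "rx": 0, "ry": 0, "rz": 0, "hand": 1}, {"x": 1, "y": 4.7, "z": 76, "rx": 0, "ry": 0, "rz": 0, "hand": 1}, {"x": 1, "y": 4.7, "z": 76, "rx": 0, "ry": 0, "rz": 0, "hand": 1}]}}

```text
clock: 13.5
tcp_pos: [0.5959, -0.0213, 0.0401]
orientation: [0.001, 0.737, 0.675, 0.001]
wrist_force: [-0.4, 1.1, 5.7]
finger_gap: 0.017
```

Call:
{"method": "arm_command", "body": {"motion": [{"x": 0, "y": 0, "z": -5, "rx": 0, "ry": 0, "rz": 0, "hand": 1}, {"x": 0, "y": 0, "z": -15, "rx": 0, "ry": 0, "rz": 0, "hand": 1}, {"x": 0, "y": 0, "z": -45, "rx": 0, "ry": 0, "rz": 0, "hand": 1}, {"x": 0, "y": 0, "z": -90, "rx": 0, "ry": 0, "rz": 0, "hand": 1}, {"x": 0, "y": 0, "z": -110, "rx": 0, "ry": 0, "rz": 0, "hand": 1}, {"x": 0, "y": 0, "z": -110, "rx": 0, "ry": 0, "rz": 0, "hand": 1}]}}

```text
clock: 14.25
tcp_pos: [0.5958, -0.0214, 0.1506]
orientation: [0.002, 0.737, 0.675, 0.001]
wrist_force: [0.1, 0.3, -1.4]
finger_gap: 0.0166
```

Run:
```python
from h import *
go(.54,.36,.147,-5)
```

```text
shift [375.1 -89.    3.1] rv [ 0.25  0.03 -0.02] j6 1.49 cur jaw -5.0 tcp [ 0.5958 -0.0214  0.1506] t 14.25 F [ 0.1  0.3 -1.4] gap 0.0166
```

Call:
{"method": "arm_command", "body": {"motion": [{"x": 375, "y": -89, "z": 0, "rx": 0, "ry": 0, "rz": 0, "hand": 1}, {"x": 375, "y": -89, "z": 0, "rx": 0, "ry": 0, "rz": 0, "hand": 1}, {"x": 375, "y": -89, "z": 0, "rx": 0, "ry": 0, "rz": 0, "hand": 1}, {"x": 375, "y": -89, "z": 0, "rx": 0, "ry": 0, "rz": 0, "hand": 1}, {"x": 375, "y": -89, "z": 0, "rx": 0, "ry": 0, "rz": 0, "hand": 1}, {"x": 375, "y": -89, "z": 0, "rx": 0, "ry": 0, "rz": 0, "hand": 1}, {"x": 375, "y": -89, "z": 0, "rx": 0, "ry": 0, "rz": 0, "hand": 1}, {"x": 375, "y": -89, "z": 0, "rx": 0, "ry": 0, "rz": 0, "hand": 1}, {"x": 375, "y": -89, "z": 0, "rx": 0, "ry": 0, "rz": 0, "hand": 1}]}}

```text
clock: 15.38
tcp_pos: [0.5387, 0.3585, 0.1476]
orientation: [0.0, 0.738, 0.675, -0.001]
wrist_force: [0.2, -0.3, -1.8]
finger_gap: 0.0171
```

Run:
```python
from h import *
go(.54,.36,.028,-5)
p=viewer.read_camera("wrist");save(p,"k_w")
```

```text
shift [  1.7   1.3 119.6] rv [-0.06  0.07 -0.11] j6 2.12 cur jaw -5.1 tcp [0.5387 0.3585 0.1476] t 15.38 F [ 0.2 -0.3 -1.8] gap 0.0171
```

View pics/k_w.png

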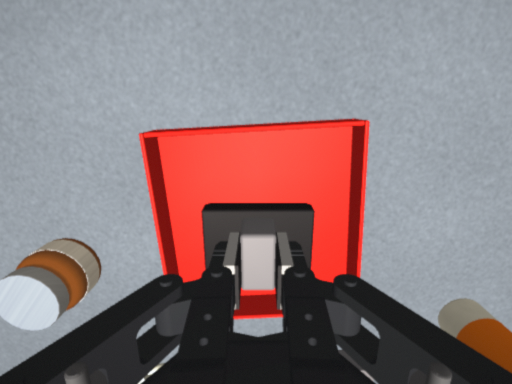

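Call:
{"method": "arm_command", "body": {"motion": [{"x": 2, "y": 1, "z": 50, "rx": 0, "ry": 0, "rz": 0, "hand": 1}, {"x": 2, "y": 1, "z": 90, "rx": 0, "ry": 0, "rz": 0, "hand": 1}, {"x": 2, "y": 1, "z": 112, "rx": 0, "ry": 0, "rz": 0, "hand": 1}, {"x": 2, "y": 1, "z": 119, "rx": 0, "ry": 0, "rz": 0, "hand": 1}, {"x": 2, "y": 1, "z": 119, "rx": 0, "ry": 0, "rz": 0, "hand": 0.3}, {"x": 2, "y": 1, "z": 119, "rx": 0, "ry": 0, "rz": 0, "hand": 0}, {"x": 2, "y": 1, "z": 119, "rx": 0, "ry": 0, "rz": 0, "hand": 0}, {"x": 2, "y": 1, "z": 60, "rx": 0, "ry": 0, "rz": 0, "hand": 0}, {"x": 2, "y": 1, "z": 0, "rx": 0, "ry": 0, "rz": 0, "hand": 0}, {"x": 2, "y": 1, "z": 0, "rx": 0, "ry": 0, "rz": 0, "hand": 0}]}}

```text
clock: 16.68
tcp_pos: [0.5434, 0.3642, 0.1557]
orientation: [0.002, 0.737, 0.676, 0.006]
wrist_force: [1.0, 0.8, -0.6]
finger_gap: 0.0426
```

Run:
```python
from h import *
p=viewer.read_camera("top");save(p,"l_t")
for d in finder.masks_of(p,"fresh1"):
    if d["score"]<.4: continue
    S=pts(p,d["region"]); zt=np.percentile(S[:,2],97); rib=S[S[:,2]>zt-.012]; base=S[S[:,2]>zt-.031]
    print(" ",np.round(d["at"]),"rib",len(rib),rect(rib),"base",rect(base),"zt",round(zt,3))
go(.597,-.2443,.18,-37)
```

```text
[392. 230.] rib 87 (array([ 467.3, -360.4]), array([17.8, 32.5]), 25.2) base (array([ 467.7, -360.2]), array([63.5, 41.5]), 26.8) zt 0.045
  [345. 184.] rib 80 (array([ 596.6, -244.8]), array([31.6, 18.4]), 48.2) base (array([ 596.8, -245.3]), array([39.6, 65.2]), 49.8) zt 0.046
  [386. 184.] rib 85 (array([ 599.5, -362.2]), array([33.5, 18.7]), 73.2) base (array([ 598.8, -361.9]), array([39. , 63.3]), 72.1) zt 0.047
shift [-599.6  109.4  -30.8] rv [ 0.13 -0.13 32.  ] j6 2.13 cur jaw -5.0 tcp [0.5404 0.3626 0.1498] t 16.77 F [-0.5 -0.3 -0.6] gap 0.0428
```

View pics/l_t.png

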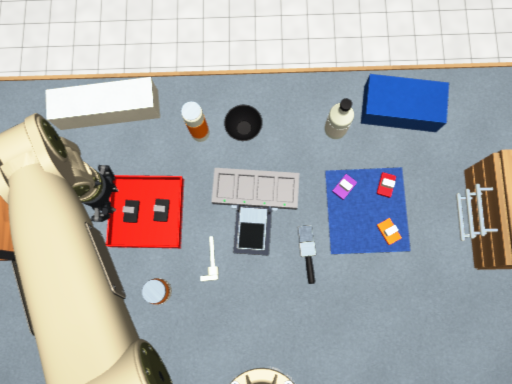

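Run:
```python
from h import *
go(.54,-.37,.24,-17)
```

```text
shift [-729.7   63.7  -91.2] rv [ 0.15 -0.11 12.  ] j6 2.13 cur jaw -5.0 tcp [0.5404 0.3626 0.1498] t 16.77 F [-0.5 -0.3 -0.6] gap 0.0428
```

Call:
{"method": "arm_command", "body": {"motion": [{"x": -60, "y": 6, "z": -60, "rx": 0, "ry": 0, "rz": 0, "hand": -0.3}, {"x": -730, "y": 64, "z": -91, "rx": 0, "ry": 0, "rz": 12, "hand": -0.3}, {"x": -730, "y": 64, "z": -91, "rx": 0, "ry": 0, "rz": 12, "hand": -0.3}, {"x": -730, "y": 64, "z": -91, "rx": 0, "ry": 0, "rz": 12, "hand": -0.3}, {"x": -730, "y": 64, "z": -91, "rx": 0, "ry": 0, "rz": 12, "hand": -0.3}, {"x": -730, "y": 64, "z": -91, "rx": 0, "ry": 0, "rz": 12, "hand": -0.3}, {"x": -730, "y": 64, "z": -91, "rx": 0, "ry": 0, "rz": 12, "hand": -0.3}, {"x": -730, "y": 64, "z": -91, "rx": 0, "ry": 0, "rz": 12, "hand": -0.3}, {"x": -730, "y": 64, "z": -91, "rx": 0, "ry": 0, "rz": 12, "hand": -0.3}, {"x": -730, "y": 64, "z": -91, "rx": 0, "ry": 0, "rz": 12, "hand": -0.3}]}}

```text
clock: 18.02
tcp_pos: [0.5387, -0.2449, 0.2288]
orientation: [-0.001, 0.804, 0.595, -0.0]
wrist_force: [1.0, 0.1, 0.8]
finger_gap: 0.0553
```

Run:
```python
from h import *
go(.54,-.37,.24,-17)
```

```text
shift [-119.3   37.8  -11.4] rv [-0.16 -0.05 -0.02] j6 1.31 cur jaw -17.0 tcp [ 0.5387 -0.2449  0.2288] t 18.02 F [1.  0.1 0.8] gap 0.0553
```

Call:
{"method": "arm_command", "body": {"motion": [{"x": -119, "y": 38, "z": -11, "rx": 0, "ry": 0, "rz": 0, "hand": -0.2}, {"x": -119, "y": 38, "z": -11, "rx": 0, "ry": 0, "rz": 0, "hand": -0.2}, {"x": -119, "y": 38, "z": -11, "rx": 0, "ry": 0, "rz": 0, "hand": -0.2}, {"x": -119, "y": 38, "z": -11, "rx": 0, "ry": 0, "rz": 0, "hand": -0.2}]}}

```text
clock: 18.52
tcp_pos: [0.5405, -0.3677, 0.2396]
orientation: [-0.002, 0.804, 0.594, -0.0]
wrist_force: [0.4, 0.4, -0.4]
finger_gap: 0.0511
```

```bash
cat > look.py <<'E'
from h import *
import sys
n=sys.argv[1]
c=viewer.read_camera("wrist");save(c,n)
hsv=cv2.cvtColor(c["image"],cv2.COLOR_RGB2HSV)
for d in finder.masks_of(c,"fresh1"):
    if d["score"]<.4: continue
    S=pts(c,d["region"]); zt=np.percentile(S[:,2],97); rib=S[S[:,2]>zt-.006]; base=S[S[:,2]>zt-.031]
    print(" ",np.round(d["at"]),"rib",len(rib),rect(rib),"base",len(base),rect(base),"zt",round(zt,3),round(d["score"],2))
E
python3 look.py m_w; python3 -c "
from h import *
go(.597,-.243,.1,-40)"
```

```text
[273.  55.] rib 545 (array([ 595.9, -243.6]), array([32.1, 18.4]), 50.9) base 2108 (array([ 595.8, -243.6]), array([40., 64.]), 50.1) zt 0.044 0.81
  [297. 147.] rib 406 (array([ 598.8, -360.1]), array([31.4, 18. ]), 73.4) base 1529 (array([ 598.7, -360.2]), array([39.9, 63.9]), 72.0) zt 0.044 0.79
  [207. 175.] rib 382 (array([ 467.1, -358.7]), array([18.4, 31.3]), 26.7) base 1428 (array([ 466.8, -358.6]), array([64.3, 39.9]), 26.6) zt 0.044 0.6
shift [134.4  17.8 140.9] rv [-0.12 -0.04 23.06] j6 1.15 cur jaw -16.9 tcp [ 0.5411 -0.3666  0.2408] t 18.62 F [-0.7  0.2 -0.3] gap 0.0514
```

View pics/m_w.png

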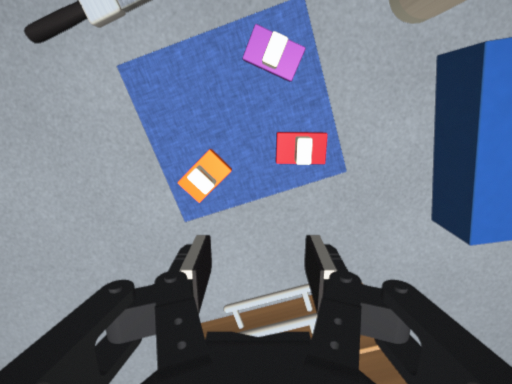

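Red is at (302,148), orange at (205,177) and violet at (274,52). All the sizes and heights agree with the text. I'll take red first.

```bash
python3 -c "
from h import *
go(.5988,-.3602,.024,-17.8)"
```

```text
shift [ 22.7  53.8 216.7] rv [-0.11 -0.06  0.86] j6 1.15 cur jaw -16.9 tcp [ 0.5411 -0.3666  0.2408] t 18.62 F [-0.7  0.2 -0.3] gap 0.0514
```

Call:
{"method": "arm_command", "body": {"motion": [{"x": 23, "y": 54, "z": 10, "rx": 0, "ry": 0, "rz": 0.9, "hand": -0.1}, {"x": 23, "y": 54, "z": 60, "rx": 0, "ry": 0, "rz": 0.9, "hand": -0.1}, {"x": 23, "y": 54, "z": 110, "rx": 0, "ry": 0, "rz": 0.9, "hand": -0.1}, {"x": 23, "y": 54, "z": 145, "rx": 0, "ry": 0, "rz": 0.9, "hand": -0.1}, {"x": 23, "y": 54, "z": 145, "rx": 0, "ry": 0, "rz": 0.9, "hand": -0.1}, {"x": 23, "y": 54, "z": 145, "rx": 0, "ry": 0, "rz": 0.9, "hand": -0.1}]}}

```text
clock: 19.38
tcp_pos: [0.6006, -0.3616, 0.0986]
orientation: [0.001, 0.808, 0.589, 0.0]
wrist_force: [0.1, 0.9, 0.1]
finger_gap: 0.047
```

```bash
python3 look.py n_w; python3 -c "
from h import *
go(.5988,-.3602,.024,-17.8)"
```

```text
[201.  55.] rib 1608 (array([ 596.2, -243.8]), array([31.9, 18.3]), 50.0) base 5482 (array([ 596. , -243.5]), array([40.1, 64.1]), 49.9) zt 0.044 0.9
  [114. 240.] rib 964 (array([ 467.4, -358.5]), array([19.7, 31.7]), 26.3) base 3197 (array([ 467.4, -358.7]), array([65., 40.]), 27.3) zt 0.044 0.79
  [256. 201.] rib 994 (array([ 599., -360.]), array([32. , 18.2]), 72.7) base 3785 (array([ 599. , -360.2]), array([40.3, 64.3]), 72.8) zt 0.044 0.63
shift [ 1.7 -3.2 75.6] rv [ 0.24  0.09 -0.08] j6 1.23 cur jaw -17.9 tcp [ 0.6011 -0.3626  0.0996] t 19.48 F [-0.1  0.1 -0.3] gap 0.0465
```

View pics/n_w.png

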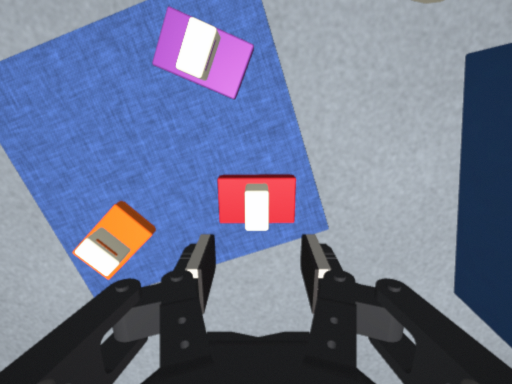

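Call:
{"method": "arm_command", "body": {"motion": [{"x": 1.5, "y": -2, "z": 30, "rx": 0, "ry": 0, "rz": 0, "hand": -0.1}, {"x": 1.5, "y": -2, "z": 60, "rx": 0, "ry": 0, "rz": 0, "hand": -0.1}, {"x": 1.5, "y": -2, "z": 75, "rx": 0, "ry": 0, "rz": 0, "hand": -0.1}, {"x": 1.5, "y": -2, "z": 75, "rx": 0, "ry": 0, "rz": 0, "hand": -0.1}, {"x": 1.5, "y": -2, "z": 75, "rx": 0, "ry": 0, "rz": 0, "hand": 1}, {"x": 1.5, "y": -2, "z": 75, "rx": 0, "ry": 0, "rz": 0, "hand": 1}, {"x": 1.5, "y": -2, "z": 75, "rx": 0, "ry": 0, "rz": 0, "hand": 1}, {"x": 1.5, "y": -2, "z": 75, "rx": 0, "ry": 0, "rz": 0, "hand": 1}]}}

```text
clock: 20.48
tcp_pos: [0.5993, -0.361, 0.0236]
orientation: [0.002, 0.809, 0.588, 0.0]
wrist_force: [-0.4, 0.1, 5.8]
finger_gap: 0.017
```

Call:
{"method": "arm_command", "body": {"motion": [{"x": 0, "y": 0, "z": -5, "rx": 0, "ry": 0, "rz": 0, "hand": 1}, {"x": 0, "y": 0, "z": -20, "rx": 0, "ry": 0, "rz": 0, "hand": 1}, {"x": 0, "y": 0, "z": -50, "rx": 0, "ry": 0, "rz": 0, "hand": 1}, {"x": 0, "y": 0, "z": -100, "rx": 0, "ry": 0, "rz": 0, "hand": 1}, {"x": 0, "y": 0, "z": -130, "rx": 0, "ry": 0, "rz": 0, "hand": 1}, {"x": 0, "y": 0, "z": -130, "rx": 0, "ry": 0, "rz": 0, "hand": 1}]}}

```text
clock: 21.22
tcp_pos: [0.5999, -0.3613, 0.1559]
orientation: [0.003, 0.809, 0.588, 0.001]
wrist_force: [-0.1, -0.1, -1.9]
finger_gap: 0.0171
```

```bash
python3 look.py o_w; python3 -c "
from h import *
go(.5987,.0359,.13,-5.1)"
```

```text
[223.  59.] rib 957 (array([ 607.5, -241.2]), array([32.2, 18.3]), 50.1) base 3446 (array([ 607.3, -241.2]), array([40.1, 64. ]), 50.3) zt 0.044 0.73
  [256. 231.] rib 2046 (array([ 598.7, -360.2]), array([32.7, 17.6]), 71.7) base 5780 (array([ 599.7, -358.4]), array([37.1, 64.3]), 72.9) zt 0.176 0.72
  [141. 216.] rib 620 (array([ 467.5, -358.6]), array([18.5, 31.9]), 27.0) base 2181 (array([ 467.2, -358.8]), array([64.3, 40. ]), 27.4) zt 0.044 0.6
shift [ 376.8 -121.1   21.4] rv [-1.000e-02 -0.000e+00 -1.282e+01] j6 1.23 cur jaw -17.9 tcp [ 0.598  -0.3599  0.1514] t 21.32 F [ 0.1 -0.1 -1.6] gap 0.0173
```

View pics/o_w.png

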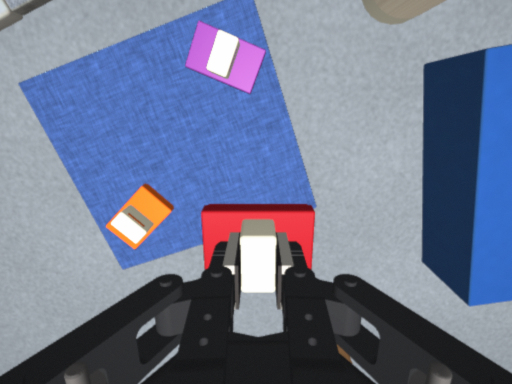

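Red is held squarely. Violet has been nudged about 11 mm, to (607,-241), so I'll re-measure it before picking it. Now I'll carry red to pocket 2.

Call:
{"method": "arm_command", "body": {"motion": [{"x": 377, "y": -121, "z": 0, "rx": 0, "ry": 0, "rz": -12.8, "hand": 1}, {"x": 377, "y": -121, "z": 0, "rx": 0, "ry": 0, "rz": -12.8, "hand": 1}, {"x": 377, "y": -121, "z": 0, "rx": 0, "ry": 0, "rz": -12.8, "hand": 1}, {"x": 377, "y": -121, "z": 0, "rx": 0, "ry": 0, "rz": -12.8, "hand": 1}, {"x": 377, "y": -121, "z": 0, "rx": 0, "ry": 0, "rz": -12.8, "hand": 1}, {"x": 377, "y": -121, "z": 0, "rx": 0, "ry": 0, "rz": -12.8, "hand": 1}, {"x": 377, "y": -121, "z": 0, "rx": 0, "ry": 0, "rz": -12.8, "hand": 1}, {"x": 377, "y": -121, "z": 21, "rx": 0, "ry": 0, "rz": -12.8, "hand": 1}, {"x": 377, "y": -121, "z": 21, "rx": 0, "ry": 0, "rz": -12.8, "hand": 1}, {"x": 377, "y": -121, "z": 21, "rx": 0, "ry": 0, "rz": -12.8, "hand": 1}]}}

```text
clock: 22.58
tcp_pos: [0.5987, 0.0351, 0.1301]
orientation: [-0.0, 0.738, 0.674, -0.001]
wrist_force: [0.5, -0.6, -1.3]
finger_gap: 0.0167
```

```bash
cat > held.py <<'E'
from h import *
import sys
C=np.array([.5962,.0080]);a=np.radians(-5.1);ex=np.array([np.cos(a),np.sin(a)]);ey=np.array([-ex[1],ex[0]])
k=int(sys.argv[2])
c=viewer.read_camera("wrist")
P=pts(c,np.ones((384,512),bool)); s=tool()
pk=[C+.056*(2.5-i)*ey for i in range(1,5)]
corners=[np.r_[pk[i]+sx*.034*ex+sy*.022*ey,.03] for i in range(4) for sx in(-1,1) for sy in (-1,1)]
save(c,sys.argv[1],proj(c,np.array(corners)),scale=1.5)
tz=s[0][2]
S=P[(np.hypot(P[:,0]-s[0][0],P[:,1]-s[0][1])<.05)]
base=S[abs(S[:,2]-(tz-.0045))<.004]
L=(base[:,:2]-s[0][:2])@np.c_[ex,ey]*1000
print("base top pts",len(L),"x",np.percentile(L[:,0],[.5,99.5]),"y max",np.percentile(L[:,1],99.5),rect(base),"ztop",np.median(base[:,2]))
# dock measurement
Q=P[(abs(P[:,2]-.030)<.002)&(P[:,0]>.53)&(P[:,0]<.67)&(abs(P[:,1])<.16)]
L=((Q[:,:2]-C)@np.c_[ex,ey])*1000
m=abs(L[:,1]-11)>65
print("dock edges x",np.percentile(L[m,0],[.5,99.5]) if m.sum()>50 else None,"y",np.percentile(L[:,1],[.5,99.5]))
g=pk[k-1]; go(g[0],g[1],.041,-5.1)
E
python3 held.py p_w 2
```

```text
base top pts 3171 x [-32.89137775  30.38265952] y max 21.013952100305737 (array([598.2,  37.5]), array([37.9, 64.3]), 84.6) ztop 0.12546274333365726
dock edges x [-49.98494168  49.35328449] y [-119.04809069  119.29672486]
shift [ 0.9 -0.5 89.7] rv [-0.01  0.01 -0.09] j6 1.59 cur jaw -5.2 tcp [0.5992 0.035  0.1307] t 22.62 F [ 0.1  0.2 -0.8] gap 0.0171
```

View pics/p_w.png

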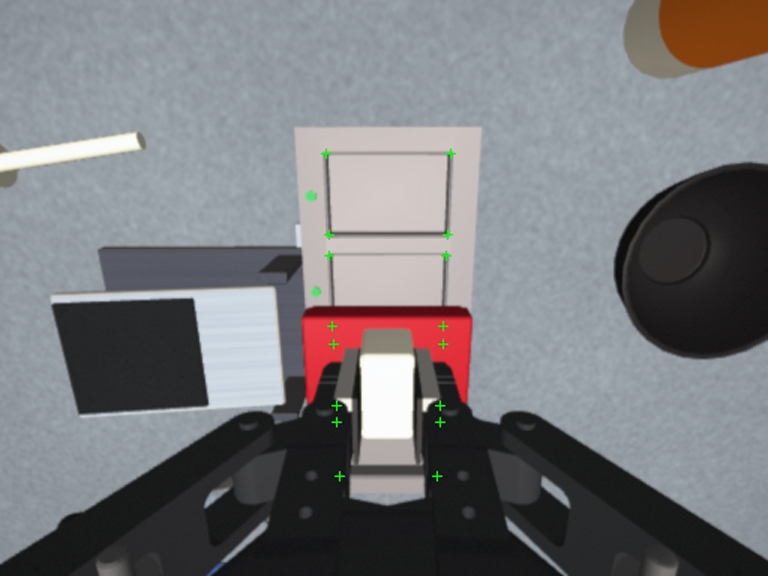

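Call:
{"method": "arm_command", "body": {"motion": [{"x": 0, "y": 0.7, "z": 25, "rx": 0, "ry": 0, "rz": 0, "hand": 1}, {"x": 0, "y": 0.7, "z": 50, "rx": 0, "ry": 0, "rz": 0, "hand": 1}, {"x": 0, "y": 0.7, "z": 70, "rx": 0, "ry": 0, "rz": 0, "hand": 1}, {"x": 0, "y": 0.7, "z": 78, "rx": 0, "ry": 0, "rz": 0, "hand": 1}, {"x": 0, "y": 0.7, "z": 82, "rx": 0, "ry": 0, "rz": 0, "hand": 1}, {"x": 0, "y": 0.7, "z": 85, "rx": 0, "ry": 0, "rz": 0, "hand": 1}, {"x": 0, "y": 0.7, "z": 88, "rx": 0, "ry": 0, "rz": 0, "hand": 1}, {"x": 0, "y": 0.7, "z": 88, "rx": 0, "ry": 0, "rz": 0, "hand": 1}]}}

```text
clock: 23.62
tcp_pos: [0.5998, 0.0358, 0.0428]
orientation: [0.0, 0.738, 0.675, 0.0]
wrist_force: [-0.3, 1.1, -1.5]
finger_gap: 0.0172
```

```bash
python3 -c "
from h import *
p=viewer.read_camera('side');save(p,'q_s',scale=4,crop=(190,150,320,250))
go(.5987,.0359,.0386,-5.1)"
```

```text
shift [-0.1 -1.1  4.2] rv [ 0.02  0.   -0.01] j6 1.59 cur jaw -5.1 tcp [0.5998 0.0359 0.0428] t 23.68 F [ 0.5 -0.5 -1.7] gap 0.017
```

View pics/q_s.png

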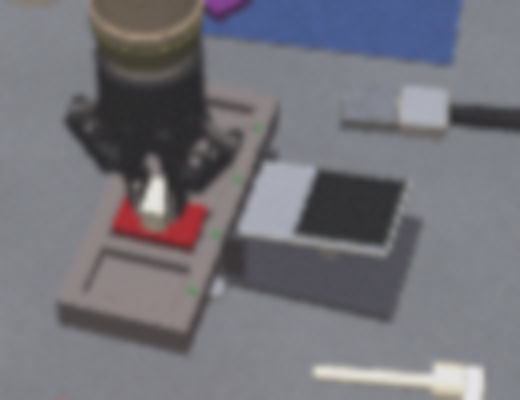

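No force, and the base is already 8 mm into the pocket. I'll finish the descent and release.

Call:
{"method": "arm_command", "body": {"motion": [{"x": 0, "y": 0, "z": 2, "rx": 0, "ry": 0, "rz": 0, "hand": 1}, {"x": 0, "y": 0, "z": 4, "rx": 0, "ry": 0, "rz": 0, "hand": 1}, {"x": 0, "y": 0, "z": 5, "rx": 0, "ry": 0, "rz": 0, "hand": 1}, {"x": 0, "y": 0, "z": 5, "rx": 0, "ry": 0, "rz": 0, "hand": 1}]}}

```text
clock: 24.18
tcp_pos: [0.5998, 0.0358, 0.0386]
orientation: [0.0, 0.738, 0.675, 0.0]
wrist_force: [-1.5, 0.4, 5.2]
finger_gap: 0.0168
```

Call:
{"method": "arm_command", "body": {"motion": [{"x": 0, "y": 0, "z": 0, "rx": 0, "ry": 0, "rz": 0, "hand": 0.3}, {"x": 0, "y": 0, "z": 0, "rx": 0, "ry": 0, "rz": 0, "hand": 0}, {"x": 0, "y": 0, "z": 0, "rx": 0, "ry": 0, "rz": 0, "hand": 0}, {"x": 0, "y": 0, "z": -20, "rx": 0, "ry": 0, "rz": 0, "hand": 0}, {"x": 0, "y": 0, "z": -60, "rx": 0, "ry": 0, "rz": 0, "hand": 0}, {"x": 0, "y": 0, "z": -110, "rx": 0, "ry": 0, "rz": 0, "hand": 0}, {"x": 0, "y": 0, "z": -150, "rx": 0, "ry": 0, "rz": 0, "hand": 0}, {"x": 0, "y": 0, "z": -150, "rx": 0, "ry": 0, "rz": 0, "hand": 0}]}}

```text
clock: 25.18
tcp_pos: [0.6022, 0.0357, 0.1917]
orientation: [0.003, 0.738, 0.675, 0.003]
wrist_force: [0.2, 0.4, -1.3]
finger_gap: 0.0429
```

```bash
python3 -c "
from h import *
go(.50,-.33,.2,-17)"
```

```text
shift [-373.3  -69.1   -8.9] rv [ 0.43 -0.05 11.88] j6 1.59 cur jaw -5.1 tcp [0.6022 0.0357 0.1917] t 25.18 F [ 0.2  0.4 -1.3] gap 0.0429
```

Call:
{"method": "arm_command", "body": {"motion": [{"x": -373, "y": -30, "z": -15, "rx": 0, "ry": 0, "rz": 12, "hand": -0.1}, {"x": -373, "y": -30, "z": -15, "rx": 0, "ry": 0, "rz": 12, "hand": -0.1}, {"x": -373, "y": -30, "z": -15, "rx": 0, "ry": 0, "rz": 12, "hand": -0.1}, {"x": -373, "y": -30, "z": -15, "rx": 0, "ry": 0, "rz": 12, "hand": -0.1}, {"x": -373, "y": -30, "z": -15, "rx": 0, "ry": 0, "rz": 12, "hand": -0.1}, {"x": -373, "y": -30, "z": -15, "rx": 0, "ry": 0, "rz": 12, "hand": -0.1}, {"x": -373, "y": -30, "z": -15, "rx": 0, "ry": 0, "rz": 12, "hand": -0.1}, {"x": -373, "y": -30, "z": -15, "rx": 0, "ry": 0, "rz": 12, "hand": -0.1}]}}

```text
clock: 26.18
tcp_pos: [0.5359, -0.3327, 0.2012]
orientation: [-0.001, 0.805, 0.594, -0.0]
wrist_force: [-0.1, 0.1, -0.7]
finger_gap: 0.0473
```

```bash
python3 look.py r_w; python3 -c "
from h import *
go(.608,-.241,.1,-40)
p=viewer.read_camera('top');save(p,'r_t')"
```

```text
[307.  69.] rib 665 (array([ 619.2, -238.8]), array([31.6, 18.2]), 50.9) base 2503 (array([ 619.2, -238.7]), array([40.2, 63.8]), 51.1) zt 0.044 0.91
  [211. 209.] rib 442 (array([ 467.6, -358.6]), array([18.3, 32.2]), 27.9) base 1626 (array([ 467.2, -358.9]), array([64.3, 39.9]), 27.3) zt 0.044 0.75
shift [107.4  41.9 102. ] rv [-0.08 -0.03 22.96] j6 1.19 cur jaw -17.0 tcp [ 0.5366 -0.3315  0.2019] t 26.27 F [-0.1  0.6 -0.1] gap 0.047
```

View pics/r_w.png

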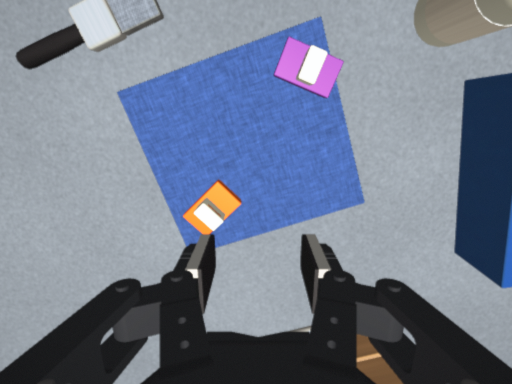

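View pics/r_t.png

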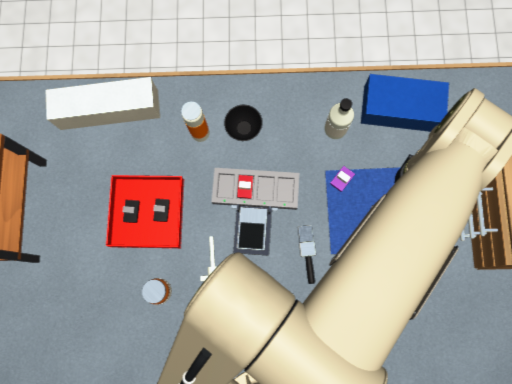

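```bash
python3 -c "
from h import *
go(.4673,-.3588,.1,27.2)"
```

```text
shift [-46.7 -58.4 102.3] rv [-4.00e-02 -4.00e-02 -4.42e+01] j6 1.19 cur jaw -17.0 tcp [ 0.5368 -0.3313  0.2022] t 26.32 F [0.4 0.2 0.2] gap 0.0466
```

Call:
{"method": "arm_command", "body": {"motion": [{"x": -47, "y": -58, "z": 20, "rx": 0, "ry": 0, "rz": -44.2, "hand": -0.1}, {"x": -47, "y": -58, "z": 60, "rx": 0, "ry": 0, "rz": -44.2, "hand": -0.1}, {"x": -47, "y": -58, "z": 102, "rx": 0, "ry": 0, "rz": -44.2, "hand": -0.1}, {"x": -47, "y": -58, "z": 102, "rx": 0, "ry": 0, "rz": -44.2, "hand": -0.1}, {"x": -47, "y": -58, "z": 102, "rx": 0, "ry": 0, "rz": -44.2, "hand": -0.1}, {"x": -47, "y": -58, "z": 102, "rx": 0, "ry": 0, "rz": -44.2, "hand": -0.1}, {"x": -47, "y": -58, "z": 102, "rx": 0, "ry": 0, "rz": -44.2, "hand": -0.1}]}}

```text
clock: 27.2
tcp_pos: [0.468, -0.3608, 0.1014]
orientation: [0.001, 0.522, 0.853, -0.0]
wrist_force: [0.5, -0.7, -0.1]
finger_gap: 0.0468
```

```bash
python3 look.py s_w; python3 -c "
from h import *
go(.4673,-.3588,.024,27.2)"
```

```text
[257. 197.] rib 938 (array([ 466.7, -358.8]), array([17.8, 31.9]), 27.4) base 3646 (array([ 466.9, -358.7]), array([64.1, 40.1]), 27.0) zt 0.044 0.89
  [486. 153.] rib 433 (array([ 611. , -247.3]), array([12.9, 20.5]), 33.9) base 3680 (array([ 618. , -240.1]), array([39.1, 64.8]), 49.8) zt 0.043 0.61
shift [ 2.2  0.6 77.2] rv [ 0.02  0.06 -0.15] j6 0.31 cur jaw 27.0 tcp [ 0.4678 -0.361   0.1012] t 27.3 F [-0.9  0.4  0.2] gap 0.0469
```

View pics/s_w.png

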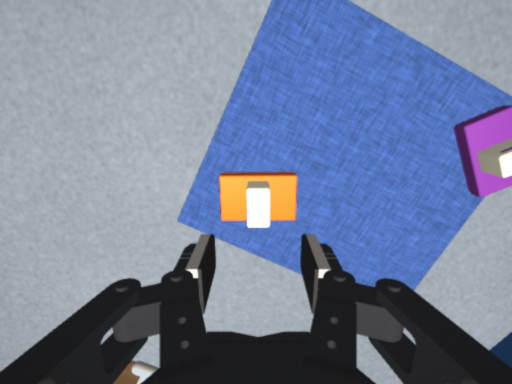

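Orange at (258,199) is centred between the jaws.

Call:
{"method": "arm_command", "body": {"motion": [{"x": 2, "y": 0.3, "z": 30, "rx": 0, "ry": 0, "rz": 0, "hand": -0.1}, {"x": 2, "y": 0.3, "z": 60, "rx": 0, "ry": 0, "rz": 0, "hand": -0.1}, {"x": 2, "y": 0.3, "z": 77, "rx": 0, "ry": 0, "rz": 0, "hand": -0.1}, {"x": 2, "y": 0.3, "z": 77, "rx": 0, "ry": 0, "rz": 0, "hand": -0.1}, {"x": 2, "y": 0.3, "z": 77, "rx": 0, "ry": 0, "rz": 0, "hand": 1}, {"x": 2, "y": 0.3, "z": 77, "rx": 0, "ry": 0, "rz": 0, "hand": 1}, {"x": 2, "y": 0.3, "z": 77, "rx": 0, "ry": 0, "rz": 0, "hand": 1}, {"x": 2, "y": 0.3, "z": 77, "rx": 0, "ry": 0, "rz": 0, "hand": 1}]}}

```text
clock: 28.3
tcp_pos: [0.4676, -0.3599, 0.0251]
orientation: [0.001, 0.522, 0.853, -0.0]
wrist_force: [-1.0, -0.0, 6.2]
finger_gap: 0.017
```

Call:
{"method": "arm_command", "body": {"motion": [{"x": 0, "y": 0, "z": -5, "rx": 0, "ry": 0, "rz": 0, "hand": 1}, {"x": 0, "y": 0, "z": -20, "rx": 0, "ry": 0, "rz": 0, "hand": 1}, {"x": 0, "y": 0, "z": -50, "rx": 0, "ry": 0, "rz": 0, "hand": 1}, {"x": 0, "y": 0, "z": -100, "rx": 0, "ry": 0, "rz": 0, "hand": 1}, {"x": 0, "y": 0, "z": -130, "rx": 0, "ry": 0, "rz": 0, "hand": 1}, {"x": 0, "y": 0, "z": -130, "rx": 0, "ry": 0, "rz": 0, "hand": 1}]}}

```text
clock: 29.05
tcp_pos: [0.4682, -0.3603, 0.1573]
orientation: [0.003, 0.522, 0.853, -0.001]
wrist_force: [0.6, 0.0, -1.7]
finger_gap: 0.0167
```

```bash
python3 -c "
from h import *
go(.5937,-.0199,.13,-5.1)"
```

```text
shift [246.1 266.7  26.3] rv [ 0.2   0.31 32.19] j6 0.31 cur jaw 27.1 tcp [ 0.4682 -0.3603  0.1573] t 29.05 F [ 0.6  0.  -1.7] gap 0.0167
```

Call:
{"method": "arm_command", "body": {"motion": [{"x": 246, "y": 267, "z": 0, "rx": 0, "ry": 0, "rz": 32.2, "hand": 1}, {"x": 246, "y": 267, "z": 0, "rx": 0, "ry": 0, "rz": 32.2, "hand": 1}, {"x": 246, "y": 267, "z": 0, "rx": 0, "ry": 0, "rz": 32.2, "hand": 1}, {"x": 246, "y": 267, "z": 0, "rx": 0, "ry": 0, "rz": 32.2, "hand": 1}, {"x": 246, "y": 267, "z": 0, "rx": 0, "ry": 0, "rz": 32.2, "hand": 1}, {"x": 246, "y": 267, "z": 0, "rx": 0, "ry": 0, "rz": 32.2, "hand": 1}, {"x": 246, "y": 267, "z": 0, "rx": 0, "ry": 0, "rz": 32.2, "hand": 1}, {"x": 246, "y": 267, "z": 26, "rx": 0, "ry": 0, "rz": 32.2, "hand": 1}, {"x": 246, "y": 267, "z": 26, "rx": 0, "ry": 0, "rz": 32.2, "hand": 1}, {"x": 246, "y": 267, "z": 26, "rx": 0, "ry": 0, "rz": 32.2, "hand": 1}]}}

```text
clock: 30.3
tcp_pos: [0.5919, -0.0192, 0.1275]
orientation: [-0.0, 0.738, 0.674, -0.0]
wrist_force: [0.5, 0.1, -1.4]
finger_gap: 0.0168
```

```bash
python3 held.py t_w 3
```

```text
base top pts 3110 x [-33.00593224  30.23991215] y max 20.904775335312088 (array([591.3, -17.1]), array([38.3, 63.9]), 85.0) ztop 0.12133637967256494
dock edges x [-50.0575678   49.53078712] y [-63.43568449 119.51821349]
shift [-0.5  1.3 87. ] rv [ 0.01  0.01 -0.09] j6 1.49 cur jaw -5.2 tcp [ 0.5924 -0.0192  0.128 ] t 30.35 F [ 0.5  0.2 -1. ] gap 0.0165
```

View pics/t_w.png

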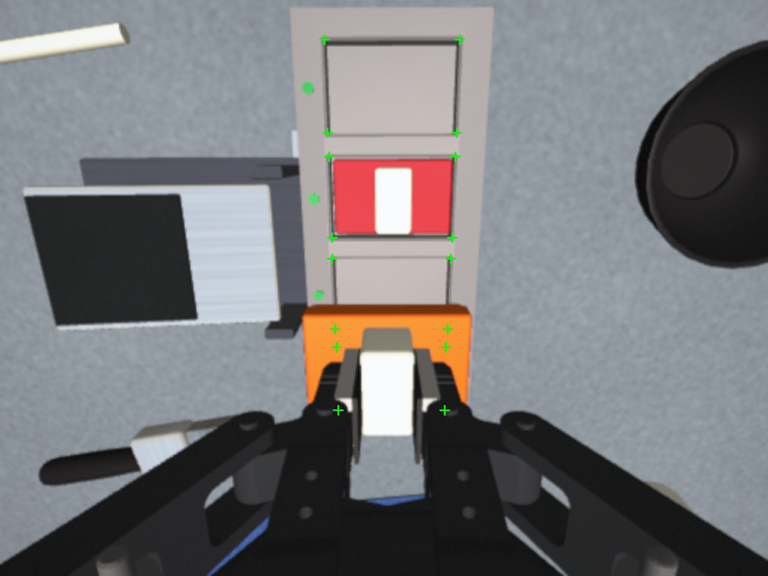

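Call:
{"method": "arm_command", "body": {"motion": [{"x": -1, "y": 2.2, "z": 25, "rx": 0, "ry": 0, "rz": 0, "hand": 1}, {"x": -1, "y": 2.2, "z": 50, "rx": 0, "ry": 0, "rz": 0, "hand": 1}, {"x": -1, "y": 2.2, "z": 66, "rx": 0, "ry": 0, "rz": 0, "hand": 1}, {"x": -1, "y": 2.2, "z": 74, "rx": 0, "ry": 0, "rz": 0, "hand": 1}, {"x": -1, "y": 2.2, "z": 78, "rx": 0, "ry": 0, "rz": 0, "hand": 1}, {"x": -1, "y": 2.2, "z": 81, "rx": 0, "ry": 0, "rz": 0, "hand": 1}, {"x": -1, "y": 2.2, "z": 83, "rx": 0, "ry": 0, "rz": 0, "hand": 1}, {"x": -1, "y": 2.2, "z": 83, "rx": 0, "ry": 0, "rz": 0, "hand": 1}]}}

```text
clock: 31.35
tcp_pos: [0.5947, -0.0196, 0.0448]
orientation: [0.0, 0.738, 0.675, 0.0]
wrist_force: [0.5, -0.1, -2.0]
finger_gap: 0.017
```

Call:
{"method": "arm_command", "body": {"motion": [{"x": 0, "y": 0, "z": 2, "rx": 0, "ry": 0, "rz": 0, "hand": 1}, {"x": 0, "y": 0, "z": 4, "rx": 0, "ry": 0, "rz": 0, "hand": 1}, {"x": 0, "y": 0, "z": 5.5, "rx": 0, "ry": 0, "rz": 0, "hand": 1}, {"x": 0, "y": 0, "z": 5.5, "rx": 0, "ry": 0, "rz": 0, "hand": 1}]}}

```text
clock: 31.85
tcp_pos: [0.5946, -0.0195, 0.0401]
orientation: [0.0, 0.738, 0.675, 0.0]
wrist_force: [-1.8, 0.8, 5.6]
finger_gap: 0.0166
```

Call:
{"method": "arm_command", "body": {"motion": [{"x": 0, "y": 0, "z": 0, "rx": 0, "ry": 0, "rz": 0, "hand": 0.3}, {"x": 0, "y": 0, "z": 0, "rx": 0, "ry": 0, "rz": 0, "hand": 0}, {"x": 0, "y": 0, "z": 0, "rx": 0, "ry": 0, "rz": 0, "hand": 0}, {"x": 0, "y": 0, "z": -20, "rx": 0, "ry": 0, "rz": 0, "hand": 0}, {"x": 0, "y": 0, "z": -60, "rx": 0, "ry": 0, "rz": 0, "hand": 0}, {"x": 0, "y": 0, "z": -110, "rx": 0, "ry": 0, "rz": 0, "hand": 0}, {"x": 0, "y": 0, "z": -150, "rx": 0, "ry": 0, "rz": 0, "hand": 0}, {"x": 0, "y": 0, "z": -150, "rx": 0, "ry": 0, "rz": 0, "hand": 0}]}}

```text
clock: 32.85
tcp_pos: [0.5969, -0.02, 0.1931]
orientation: [0.003, 0.738, 0.675, 0.002]
wrist_force: [0.8, 0.8, -1.3]
finger_gap: 0.0426
```

```bash
python3 -c "
from h import *
go(.58,-.30,.19,-39)"
```

```text
shift [-280.4    8.1    3.4] rv [ 0.42 -0.09 33.88] j6 1.49 cur jaw -5.1 tcp [ 0.5969 -0.02    0.1931] t 32.85 F [ 0.8  0.8 -1.3] gap 0.0426
```

Call:
{"method": "arm_command", "body": {"motion": [{"x": -280, "y": 8, "z": 0, "rx": 0, "ry": 0, "rz": 33.9, "hand": -0.1}, {"x": -280, "y": 8, "z": 0, "rx": 0, "ry": 0, "rz": 33.9, "hand": -0.1}, {"x": -280, "y": 8, "z": 0, "rx": 0, "ry": 0, "rz": 33.9, "hand": -0.1}, {"x": -280, "y": 8, "z": 0, "rx": 0, "ry": 0, "rz": 33.9, "hand": -0.1}, {"x": -280, "y": 8, "z": 0, "rx": 0, "ry": 0, "rz": 33.9, "hand": -0.1}, {"x": -280, "y": 8, "z": 0, "rx": 0, "ry": 0, "rz": 33.9, "hand": -0.1}, {"x": -280, "y": 8, "z": 0, "rx": 0, "ry": 0, "rz": 33.9, "hand": -0.1}, {"x": -280, "y": 8, "z": 0, "rx": 0, "ry": 0, "rz": 33.9, "hand": -0.1}]}}

```text
clock: 33.85
tcp_pos: [0.5776, -0.2976, 0.1889]
orientation: [-0.0, 0.902, 0.431, -0.0]
wrist_force: [-0.3, -0.8, -0.2]
finger_gap: 0.0468
```

```bash
python3 look.py u_w; python3 -c "
from h import *
go(.619,-.2388,.1,-39.2)"
```

```text
[254. 109.] rib 616 (array([ 618.9, -238.6]), array([31.2, 17.7]), 51.4) base 2334 (array([ 619.2, -238.6]), array([38.7, 64. ]), 51.1) zt 0.044 0.61
shift [71.7 -5.  89.3] rv [ 0.   -0.    0.29] j6 1.65 cur jaw -38.9 tcp [ 0.5778 -0.2978  0.1893] t 33.95 F [ 0.2 -0.1  0.3] gap 0.0466
```

View pics/u_w.png

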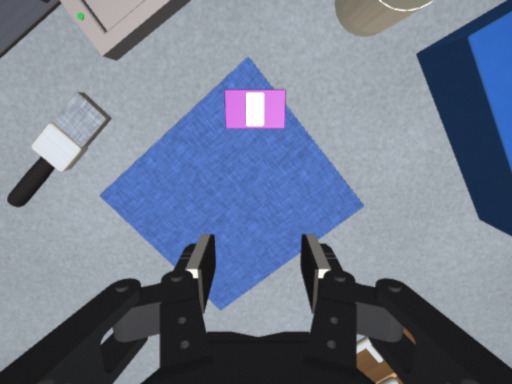

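Call:
{"method": "arm_command", "body": {"motion": [{"x": 40, "y": -4, "z": 10, "rx": 0, "ry": 0, "rz": 0, "hand": -0.1}, {"x": 72, "y": -4.5, "z": 50, "rx": 0, "ry": 0, "rz": 0, "hand": -0.1}, {"x": 72, "y": -4.5, "z": 90, "rx": 0, "ry": 0, "rz": 0, "hand": -0.1}, {"x": 72, "y": -4.5, "z": 90, "rx": 0, "ry": 0, "rz": 0, "hand": -0.1}, {"x": 72, "y": -4.5, "z": 90, "rx": 0, "ry": 0, "rz": 0, "hand": -0.1}]}}

```text
clock: 34.58
tcp_pos: [0.62, -0.2405, 0.1007]
orientation: [0.001, 0.903, 0.431, 0.0]
wrist_force: [-0.4, 0.4, 0.7]
finger_gap: 0.0475
```

```bash
python3 look.py v_w; python3 -c "
from h import *
go(.619,-.2388,.024,-39)"
```

```text
[14. 10.] rib 608 (array([579.5, -33.1]), array([11. , 32.5]), 86.0) base 997 (array([578.5, -33.1]), array([11.2, 41.5]), 86.4) zt 0.035 0.83
  [259. 200.] rib 959 (array([ 619.5, -238.4]), array([32. , 18.2]), 50.1) base 3720 (array([ 619.5, -238.6]), array([40.4, 64. ]), 51.5) zt 0.044 0.75
shift [ 0.9 -3.1 77.7] rv [ 0.23 -0.04 -0.04] j6 1.76 cur jaw -39.0 tcp [ 0.6206 -0.2413  0.1017] t 34.67 F [ 0.4 -0.3 -0. ] gap 0.047
```

View pics/v_w.png

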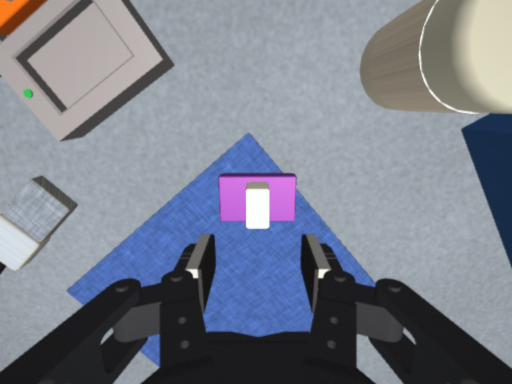

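Violet at (258,200) is centred.

Call:
{"method": "arm_command", "body": {"motion": [{"x": 1, "y": -2, "z": 30, "rx": 0, "ry": 0, "rz": 0, "hand": -0.1}, {"x": 1, "y": -2, "z": 60, "rx": 0, "ry": 0, "rz": 0, "hand": -0.1}, {"x": 1, "y": -2, "z": 77, "rx": 0, "ry": 0, "rz": 0, "hand": -0.1}, {"x": 1, "y": -2, "z": 77, "rx": 0, "ry": 0, "rz": 0, "hand": -0.1}, {"x": 1, "y": -2, "z": 77, "rx": 0, "ry": 0, "rz": 0, "hand": 1}, {"x": 1, "y": -2, "z": 77, "rx": 0, "ry": 0, "rz": 0, "hand": 1}, {"x": 1, "y": -2, "z": 77, "rx": 0, "ry": 0, "rz": 0, "hand": 1}, {"x": 1, "y": -2, "z": 77, "rx": 0, "ry": 0, "rz": 0, "hand": 1}]}}

```text
clock: 35.67
tcp_pos: [0.6197, -0.2391, 0.024]
orientation: [0.001, 0.903, 0.43, 0.001]
wrist_force: [-0.5, 0.7, 6.1]
finger_gap: 0.0168
```

Call:
{"method": "arm_command", "body": {"motion": [{"x": 0, "y": 0, "z": -5, "rx": 0, "ry": 0, "rz": 0, "hand": 1}, {"x": 0, "y": 0, "z": -20, "rx": 0, "ry": 0, "rz": 0, "hand": 1}, {"x": 0, "y": 0, "z": -50, "rx": 0, "ry": 0, "rz": 0, "hand": 1}, {"x": 0, "y": 0, "z": -100, "rx": 0, "ry": 0, "rz": 0, "hand": 1}, {"x": 0, "y": 0, "z": -130, "rx": 0, "ry": 0, "rz": 0, "hand": 1}, {"x": 0, "y": 0, "z": -130, "rx": 0, "ry": 0, "rz": 0, "hand": 1}]}}

```text
clock: 36.42
tcp_pos: [0.6203, -0.2392, 0.1563]
orientation: [0.003, 0.903, 0.43, 0.002]
wrist_force: [0.3, 0.3, -0.8]
finger_gap: 0.0167
```

```bash
python3 -c "
from h import *
go(.5887,-.0757,.13,-5.1)"
```

```text
shift [ 107.2 -127.6   25.6] rv [  0.39   0.04 -33.91] j6 1.76 cur jaw -39.0 tcp [ 0.6203 -0.2392  0.1563] t 36.42 F [ 0.3  0.3 -0.8] gap 0.0167
```

Call:
{"method": "arm_command", "body": {"motion": [{"x": 107, "y": -128, "z": 0, "rx": 0, "ry": 0, "rz": -33.9, "hand": 1}, {"x": 107, "y": -128, "z": 0, "rx": 0, "ry": 0, "rz": -33.9, "hand": 1}, {"x": 107, "y": -128, "z": 0, "rx": 0, "ry": 0, "rz": -33.9, "hand": 1}, {"x": 107, "y": -128, "z": 0, "rx": 0, "ry": 0, "rz": -33.9, "hand": 1}, {"x": 107, "y": -128, "z": 0, "rx": 0, "ry": 0, "rz": -33.9, "hand": 1}, {"x": 107, "y": -128, "z": 26, "rx": 0, "ry": 0, "rz": -33.9, "hand": 1}, {"x": 107, "y": -128, "z": 26, "rx": 0, "ry": 0, "rz": -33.9, "hand": 1}, {"x": 107, "y": -128, "z": 26, "rx": 0, "ry": 0, "rz": -33.9, "hand": 1}]}}

```text
clock: 37.42
tcp_pos: [0.5865, -0.0757, 0.1263]
orientation: [-0.0, 0.739, 0.674, -0.0]
wrist_force: [-0.5, -0.0, -0.9]
finger_gap: 0.017
```

```bash
python3 held.py w_w 4
```

```text
base top pts 3194 x [-32.79822371  30.4657992 ] y max 20.934143318810083 (array([585.8, -73.3]), array([38.3, 64.3]), 85.3) ztop 0.12118005215319809
dock edges x [-49.85564738  49.71065711] y [-93.5377763  64.9242496]
shift [ 0.1  1.8 85.7] rv [ 0.04  0.02 -0.11] j6 1.4 cur jaw -5.2 tcp [ 0.5868 -0.0756  0.1267] t 37.48 F [ 0.2 -0.2 -0.1] gap 0.0164
```

View pics/w_w.png

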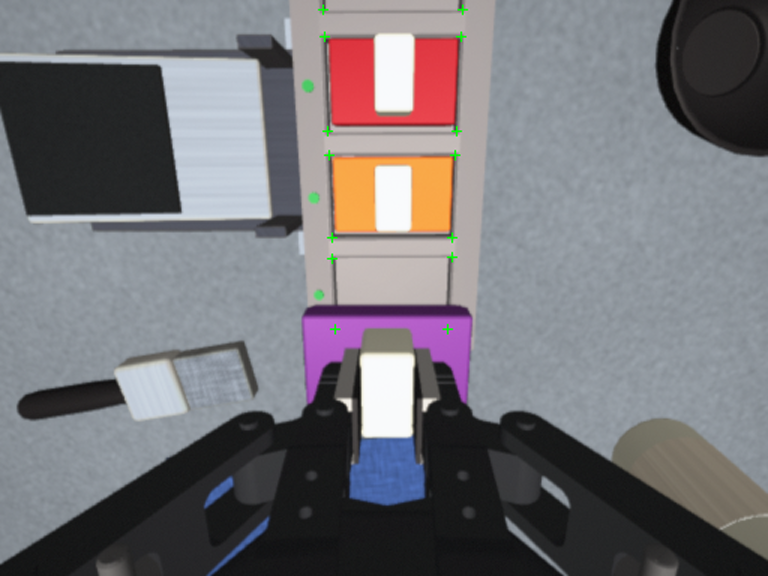

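Call:
{"method": "arm_command", "body": {"motion": [{"x": -1, "y": 2.6, "z": 25, "rx": 0, "ry": 0, "rz": 0, "hand": 1}, {"x": -1, "y": 2.6, "z": 50, "rx": 0, "ry": 0, "rz": 0, "hand": 1}, {"x": -1, "y": 2.6, "z": 66, "rx": 0, "ry": 0, "rz": 0, "hand": 1}, {"x": -1, "y": 2.6, "z": 74, "rx": 0, "ry": 0, "rz": 0, "hand": 1}, {"x": -1, "y": 2.6, "z": 78, "rx": 0, "ry": 0, "rz": 0, "hand": 1}, {"x": -1, "y": 2.6, "z": 81, "rx": 0, "ry": 0, "rz": 0, "hand": 1}, {"x": -1, "y": 2.6, "z": 83, "rx": 0, "ry": 0, "rz": 0, "hand": 1}, {"x": -1, "y": 2.6, "z": 83, "rx": 0, "ry": 0, "rz": 0, "hand": 1}]}}

```text
clock: 38.48
tcp_pos: [0.589, -0.0759, 0.0433]
orientation: [0.0, 0.738, 0.675, 0.0]
wrist_force: [-0.1, -0.2, -0.7]
finger_gap: 0.0169
```

Call:
{"method": "arm_command", "body": {"motion": [{"x": 0, "y": 0, "z": 2, "rx": 0, "ry": 0, "rz": 0, "hand": 1}, {"x": 0, "y": 0, "z": 4, "rx": 0, "ry": 0, "rz": 0, "hand": 1}, {"x": 0, "y": 0, "z": 5, "rx": 0, "ry": 0, "rz": 0, "hand": 1}, {"x": 0, "y": 0, "z": 5, "rx": 0, "ry": 0, "rz": 0, "hand": 1}]}}

```text
clock: 38.98
tcp_pos: [0.5889, -0.0759, 0.039]
orientation: [0.0, 0.738, 0.675, 0.0]
wrist_force: [-0.9, -0.4, 4.5]
finger_gap: 0.0166
```

Call:
{"method": "arm_command", "body": {"motion": [{"x": 0, "y": 0, "z": 0, "rx": 0, "ry": 0, "rz": 0, "hand": 0.3}, {"x": 0, "y": 0, "z": 0, "rx": 0, "ry": 0, "rz": 0, "hand": 0}, {"x": 0, "y": 0, "z": 0, "rx": 0, "ry": 0, "rz": 0, "hand": 0}, {"x": 0, "y": 0, "z": -20, "rx": 0, "ry": 0, "rz": 0, "hand": 0}, {"x": 0, "y": 0, "z": -60, "rx": 0, "ry": 0, "rz": 0, "hand": 0}, {"x": 0, "y": 0, "z": -110, "rx": 0, "ry": 0, "rz": 0, "hand": 0}, {"x": 0, "y": 0, "z": -150, "rx": 0, "ry": 0, "rz": 0, "hand": 0}, {"x": 0, "y": 0, "z": -150, "rx": 0, "ry": 0, "rz": 0, "hand": 0}]}}

```text
clock: 39.98
tcp_pos: [0.5912, -0.0765, 0.1921]
orientation: [0.003, 0.738, 0.675, 0.002]
wrist_force: [0.0, -0.5, -0.3]
finger_gap: 0.0426
```

```bash
python3 -c "
from h import *
go(.512,-.05,.22,-5.1)"
```

```text
shift [ 19.3 -81.  -28.5] rv [ 0.42  0.08 -0.02] j6 1.4 cur jaw -5.1 tcp [ 0.5912 -0.0765  0.1921] t 39.98 F [ 0.  -0.5 -0.3] gap 0.0426
```

Call:
{"method": "arm_command", "body": {"motion": [{"x": 0, "y": -81, "z": -40, "rx": 0, "ry": 0, "rz": 0, "hand": 1}, {"x": 0, "y": -81, "z": -40, "rx": 0, "ry": 0, "rz": 0, "hand": 1}, {"x": 0, "y": -81, "z": -40, "rx": 0, "ry": 0, "rz": 0, "hand": 1}, {"x": 0, "y": -81, "z": -40, "rx": 0, "ry": 0, "rz": 0, "hand": 1}]}}

```text
clock: 40.48
tcp_pos: [0.5086, -0.0687, 0.2273]
orientation: [-0.0, 0.738, 0.675, -0.0]
wrist_force: [0.7, 1.7, -0.6]
finger_gap: 0.0001
```

```bash
cat > chk.py <<'E'
from h import *
import sys
C=np.array([.5962,.0080]);a=np.radians(-5.1);ex=np.array([np.cos(a),np.sin(a)]);ey=np.array([-ex[1],ex[0]])
c=viewer.read_camera("wrist"); save(c,sys.argv[1],scale=1.5)
P=pts(c,np.ones((384,512),bool)); L=(P[:,:2]-C)@np.c_[ex,ey]*1000
for k in range(1,5):
    y=56*(2.5-k); m=(abs(L[:,0])<31)&(abs(L[:,1]-y)<19); b=m&(abs(L[:,0])>14)
    f=P[b]; A=np.c_[L[b],np.ones(b.sum())]; co=np.linalg.lstsq(A,f[:,2]*1000,rcond=None)[0]
    print(k,"base z med",np.round(np.median(f[:,2]),4),"slope deg",np.round(np.degrees(co[:2]),2),"top",round(np.percentile(P[m][:,2],98),4))
go(.458,.018,.085,-5.1)
E
python3 chk.py x_w
```

```text
1 base z med 0.0183 slope deg [-0.02  0.1 ] top 0.0199
2 base z med 0.0342 slope deg [0.08 0.01] top 0.0593
3 base z med 0.0342 slope deg [0.13 0.25] top 0.0591
4 base z med 0.3095 slope deg [-190.41  407.42] top 0.3181
shift [ 81.9 -58.2 142.2] rv [-0.03 -0.01 -0.02] j6 1.37 cur jaw -5.1 tcp [ 0.5087 -0.0687  0.2271] t 40.52 F [-0.5 -1.1  0.2] gap -0.0001
```

View pics/x_w.png

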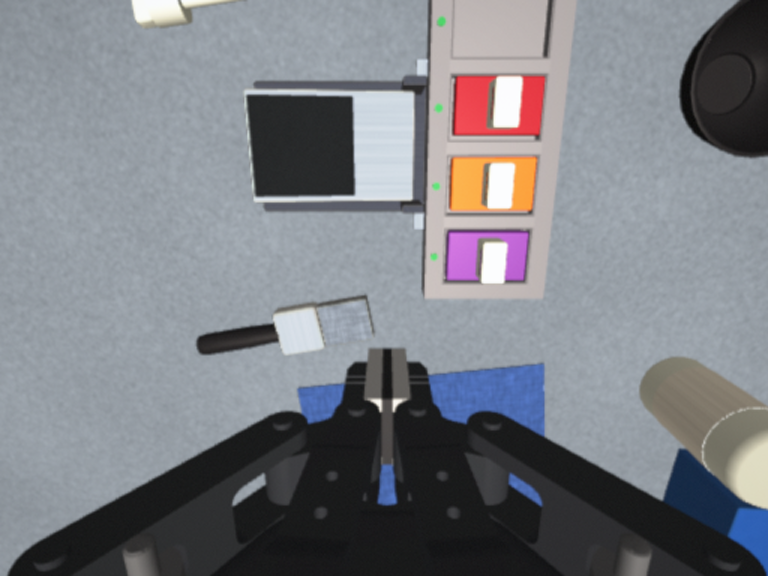

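```bash
sed -i 's/^P=pts(c,np.ones((384,512),bool));/P=pts(c,np.ones((384,512),bool)); P=P[P[:,2]<.1];/' chk.py; python3 chk.py x_w2
```

```text
1 base z med 0.0183 slope deg [0.12 0.05] top 0.02
2 base z med 0.0342 slope deg [0.12 0.35] top 0.0592
3 base z med 0.0341 slope deg [0.02 0.23] top 0.0592
4 base z med 0.0341 slope deg [0.01 0.01] top 0.059
shift [ 81.8 -58.1 142.1] rv [-0.05 -0.01 -0.02] j6 1.37 cur jaw -5.1 tcp [ 0.5087 -0.0687  0.2271] t 40.58 F [-0.9 -0.2 -0.6] gap 0.0001
```

All three bases are flat at 34 mm, which matches an 18 mm floor plus a 16 mm base. Now for the priming press.

Call:
{"method": "arm_command", "body": {"motion": [{"x": 82, "y": -58, "z": 40, "rx": 0, "ry": 0, "rz": 0, "hand": 1}, {"x": 82, "y": -58, "z": 60, "rx": 0, "ry": 0, "rz": 0, "hand": 1}, {"x": 82, "y": -58, "z": 120, "rx": 0, "ry": 0, "rz": 0, "hand": 1}, {"x": 82, "y": -58, "z": 142, "rx": 0, "ry": 0, "rz": 0, "hand": 1}, {"x": 82, "y": -58, "z": 142, "rx": 0, "ry": 0, "rz": 0, "hand": 1}]}}

```text
clock: 41.2
tcp_pos: [0.4561, 0.0186, 0.0838]
orientation: [-0.002, 0.738, 0.675, -0.002]
wrist_force: [-0.0, 0.1, 0.9]
finger_gap: -0.0001
```

Call:
{"method": "arm_command", "body": {"motion": [{"x": 0, "y": 0, "z": 12, "rx": 0, "ry": 0, "rz": 0, "hand": 1}, {"x": 0, "y": 0, "z": 20, "rx": 0, "ry": 0, "rz": 0, "hand": 1}, {"x": 0, "y": 0, "z": 26, "rx": 0, "ry": 0, "rz": 0, "hand": 1}, {"x": 0, "y": 0, "z": 32, "rx": 0, "ry": 0, "rz": 0, "hand": 1}, {"x": 0, "y": 0, "z": 37, "rx": 0, "ry": 0, "rz": 0, "hand": 1}, {"x": 0, "y": 0, "z": 41, "rx": 0, "ry": 0, "rz": 0, "hand": 1}, {"x": 0, "y": 0, "z": 43, "rx": 0, "ry": 0, "rz": 0, "hand": 1}, {"x": 0, "y": 0, "z": 44, "rx": 0, "ry": 0, "rz": 0, "hand": 1}, {"x": 0, "y": 0, "z": 44, "rx": 0, "ry": 0, "rz": 0, "hand": 1}]}}

```text
clock: 42.32
tcp_pos: [0.4572, 0.0182, 0.0427]
orientation: [-0.0, 0.738, 0.675, -0.0]
wrist_force: [-4.9, 0.4, 9.7]
finger_gap: -0.0001
```

Call:
{"method": "arm_command", "body": {"motion": [{"x": 0, "y": 0, "z": 1, "rx": 0, "ry": 0, "rz": 0, "hand": 1}, {"x": 0, "y": 0, "z": 2, "rx": 0, "ry": 0, "rz": 0, "hand": 1}, {"x": 0, "y": 0, "z": 2, "rx": 0, "ry": 0, "rz": 0, "hand": 1}]}}

```text
clock: 42.7
tcp_pos: [0.4573, 0.0181, 0.0411]
orientation: [0.0, 0.738, 0.675, -0.0]
wrist_force: [-4.8, -0.2, 13.3]
finger_gap: -0.0001
```

Call:
{"method": "arm_command", "body": {"motion": [{"x": 0, "y": 0, "z": 1, "rx": 0, "ry": 0, "rz": 0, "hand": 1}, {"x": 0, "y": 0, "z": 2, "rx": 0, "ry": 0, "rz": 0, "hand": 1}, {"x": 0, "y": 0, "z": 2, "rx": 0, "ry": 0, "rz": 0, "hand": 1}]}}

```text
clock: 43.08
tcp_pos: [0.4575, 0.0181, 0.0404]
orientation: [0.001, 0.738, 0.675, 0.0]
wrist_force: [-10.3, 0.8, 26.6]
finger_gap: 0.0005
```

Call:
{"method": "arm_command", "body": {"motion": [{"x": 0, "y": 0, "z": -10, "rx": 0, "ry": 0, "rz": 0, "hand": 1}, {"x": 0, "y": 0, "z": -25, "rx": 0, "ry": 0, "rz": 0, "hand": 1}, {"x": 0, "y": 0, "z": -60, "rx": 0, "ry": 0, "rz": 0, "hand": 1}, {"x": 0, "y": 0, "z": -120, "rx": 0, "ry": 0, "rz": 0, "hand": 1}, {"x": 0, "y": 0, "z": -180, "rx": 0, "ry": 0, "rz": 0, "hand": 1}, {"x": -120, "y": 0, "z": -200, "rx": 0, "ry": 0, "rz": 0, "hand": 1}, {"x": -120, "y": 0, "z": -200, "rx": 0, "ry": 0, "rz": 0, "hand": 1}, {"x": -120, "y": 0, "z": -200, "rx": 0, "ry": 0, "rz": 0, "hand": 1}]}}

```text
clock: 44.08
tcp_pos: [0.4477, -0.105, 0.239]
orientation: [0.002, 0.74, 0.673, 0.0]
wrist_force: [0.6, 0.8, 0.1]
finger_gap: 0.0004
```

```bash
python3 chk.py y_w
python3 - <<'E'
from h import *
s=viewer.read_camera("side"); save(s,"y_s"); 
c=viewer.read_camera("wrist"); P=pts(c,np.ones((384,512),bool))
m=(np.hypot(P[:,0]-.458,P[:,1]-.018)<.008)&(P[:,2]<.1); print("pad z",np.median(P[m][:,2]),m.sum())
E
```

```text
pad z 0.06258304250967411 208
  return _methods._mean(a, axis=axis, dtype=dtype,
  ret = ret.dtype.type(ret / rcount)
Traceback (most recent call last):
  File "chk.py", line 9, in <module>
    print(k,"base z med",np.round(np.median(f[:,2]),4),"slope deg",np.round(np.degrees(co[:2]),2),"top",round(np.percentile(P[m][:,2],98),4))
                                                                                                              ~~~~~~~~~~~~~^^^^^^^^^^^^^^
IndexError: index -1 is out of bounds for axis 0 with size 0
```

View pics/y_w.png

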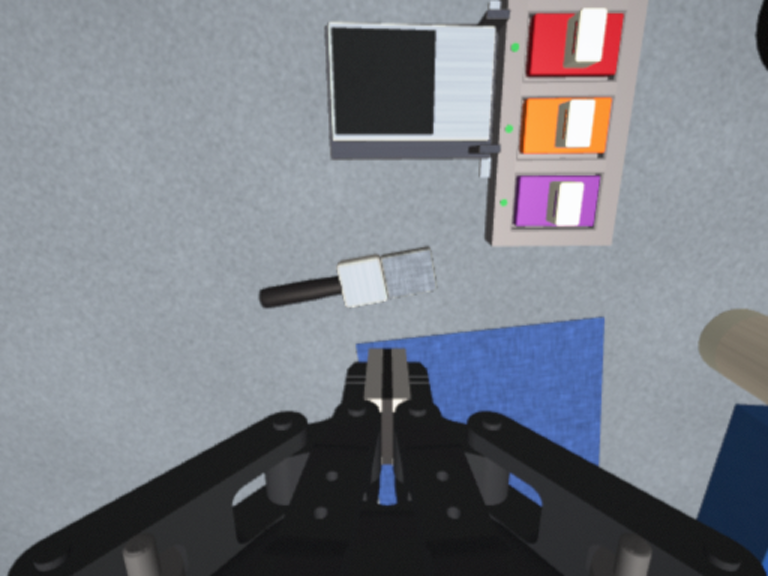

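View pics/y_s.png

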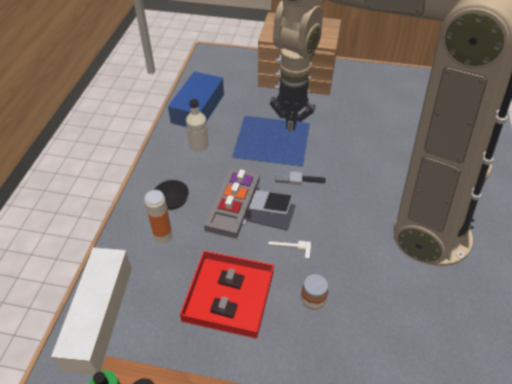

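The wrist view shows violet, orange and red seated. The side view shows both spent cartridges in the tray at (231,278) and (224,307), and the mat empty. The pad is back at 62.6 mm, so I'm handing in.

```bash
python3 -c "
from workcell import hand_in
print(hand_in())"
```

```text
the job is handed in; nothing more can be done
None
```

The dock is refilled and the job is handed in, at about 44 s of the 210 s allowed.

- **Pedal release:** I pressed it to its stop, where the force rose to about 26 N with no further travel, and let it up.
- **Spent cartridges:** The two present, from pockets 3 and 4, are in the red tray.
- **Fresh cartridges:** I seated all three: red in pocket 2, orange in pocket 3 and violet in pocket 4. Violet was knocked about 25 mm aside during the run, so I re-measured it before picking it up.
- **Priming press:** I pressed the pedal to its stop again, at about 27 N, and it sprang back to 62.6 mm.

**Last checks:** Before priming, all three bases measured flat, with their tops at 34.1–34.2 mm where 34 mm was expected and slopes under 0.4°. The final pictures show them still seated, the mat empty, both spent cartridges in the tray and nothing else disturbed. The numeric flatness check failed to run after priming because pocket 1 was out of view, so that last check was by eye. The top camera read about 2 mm off the wrist camera in y, and I used the wrist camera.

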